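Unstack the washed tumblers onto the drying pegs, by colour

ROBOT

A 6-joint arm with a two-finger parallel gripper is mounted at the origin on the work surface. World frame = base frame: x ahead of the robot, y to its left, z up, the work surface at z = 0. Lengths are in m, angles in rad, forces in N, time in s.
With the tool pointing down it reaches from about 0.3 to 0.775 m from the base axis. Payload 14.6 kg.
Tool frame: the origin (TCP) lies at the very end of the fingers, on their centre line; the grasp point (between the pads) lies 19 mm behind it; z points along the fingers, x is the direction in which the jaws open and shut, and the axes are right-handed (so a half turn about z gives the same grasp; the last joint's range is limited). The gripper opens to 94 mm and grips with 3 to 60 N. Pads are 16 mm wide; open, the fingers measure 119 mm over their backs; the gripper's body (75 mm by 177 mm) begins 78 mm behind the grasp point.
Start: joints at [1.172, 0.3, 1.521, -0, 1.321, -0.067], TCP at [0.179, 0.52, 0.205] pointing down, gripper open.
Joint ranges: [-3.03, 3.03], [-0.79, 2.21], [0.23, 2.52], [-1.04, 4.18], [0, 3.07], [-2.55, 2.55]. Speed limits (rad/s): [2.22, 2.22, 2.57, 3.14, 3.14, 3.14].

INTERFACE

Orientations are given as [roll, pitch, yaw] about the fixed x, y, z axes, in that order (R = Rz(yaw) Ry(pitch) Rx(roll)).
In Python, from station import ctrl gives the robot as it stands.
- The arm moves only by the shell command python3 -m inch 'ROWS' [FORCE]. ROWS is JSON, one flat list of numbers, 7 for each row, row after row: the shift along the tool's x, y, z in cm, then the turn, a rotation vector about the tool's x, y, z in rad, then the opening, from 0 (shut) to 1 (fully open). In form: [tx, ty, tz, wx, wy, wz, claw, tx, ty, tz, wx, wy, wz, claw, ...]. A call has 1 to 20 rows; each row shifts and turns the commanded pose from where the row before left it, along the tool's axes as they then stand; what a row does not reach is not made up. A row lasts 1/8 s, in which the tool goes at most 62.5 mm and 10.7 degrees, less where a joint would pass 70% of its speed; a pose out of reach is approached as far as the arm can. A call is refused whole if a number of a shift passes 6.25 or a number of a turn 0.188, either way. A call with a gripper value outside its range is refused whole. The fingers move at their own pace and stop on an object; FORCE is the grip in N (left out, the last holds). Time passes only in rows, so rows that do not move let the fingers close. It gives the time, the measured TCP pose, the force and the opening at its end, in the units of the state.
- ctrl.get_obs(): the state, without advancing time (a new reading comes with each control period).
- ctrl.camera(name): name is "scene" or "top" or "wrist"; returns (picture, depth): 480x640x3 uint8, red, green, blue; 480x640 float32, m along the optical axis (not along the pixel's ray), 0 where there is no reading.
- ctrl.camera_params(name): a dict with "vertical_fov" (degrees; the focal length in pixels is half the picture's height over the tangent of half this angle, whatever the lens; pixels are square), "cx", "cy" (the principal point, pixels), "camera_from_world" (4x4, takes a point from world to camera coordinates); the wrist camera has in their place "mount" (4x4, takes a point from camera to tool coordinates, whose origin is the TCP and whose axes are the tool frame's). Camera axes: x right, y down, z forward; pixel columns grow to the right and rows downward; lengths in m; the calibration is good to about 2 mm. A picture is of the moment at which its call begins: read the wrist's pose just before it. camera_params takes no time and is no camera call.
- ctrl.hand_in(): hands the job in, once; it reports no verdict.
Trained networks look in the newest picture that a camera, given by its name, has taken for a name from the list of things; names that differ only in an ending like _2 or _b are one class to them, and where a whole thing is asked for, a point or a joint stands for the part that bears it (a point fixed in the world has none). Each returns a list of dicts, best first, with "score" (0 to 1); they miss things now and then, are a little off and sometimes report something else, mostly with a low value. They report only what shows in the picture. A call takes as long as a camera call. They do not tell look-alikes from the thing itself.
- ctrl.spot_in(camera, label): "bbox" ([centre column, centre row, width, height] in pixels, round what is visible of it).
- ctrl.place_of(camera, label): "centre" ([column, row] in pixels: a listed point, or the origin of a listed thing).
The state is a dict: "time_s": time; "qpos": joint angles; "joint_vel": joint speeds; "tau": joint torques, N m; "ee_pos": TCP position; "eef_rot": TCP orientation; "force": force on the tool from outside, world axes, zero at the start; "moment": the same for the moment, N m; "grip_width": finger opening in m.
Only numpy, scipy, OpenCV 4.12 (cv2) and the standard library are available. Lean on these libraries where they do the work, as an engineer would, in place of code of your own. Each camera call takes 0.05 s, during which the arm holds its last target. There are 200 camera calls.

TASK

The washed tumblers on the black tray were left nested and will not dry: take them apart and hang every one of them upside down over a free peg of its own, rim resting on the rails. Yellow ones go on the rack where a yellow tumbler already hangs, blue ones on the rack with the blue one. Leave the two tumblers already hanging on their pegs and do not knock the other kitchen things about.

Things in the scene. Friction and masses are not known exactly. Their poses are not given: they have to be found in the camera images.
- cup_yellow1: yellow square tumbler, 80 mm tall, walls 3 mm, floor 4 mm, 90 g. From 30 mm above the underside to the rim it is 62 mm square outside, 56 inside; below that step 52 outside, 46 inside. Origin: centre of the outer underside (closed end); +z from there to the mouth; x, y square to the sides. Starts mouth up on the tray's floor; another tumbler may be nested in it, or not.
- cup_yellow2: yellow tumbler, same shape, origin and axes as cup_yellow1. Starts nested, mouth up, in one of the two tumblers on the tray (of either colour): its step rests on that one's rim, 50 mm of it shows above the rim, 2 mm play all round, its underside 50 mm above the other's underside. May be absent.
- cup_blue1: blue tumbler, same shape, origin and axes as cup_yellow1. Starts mouth up on the tray's floor; another tumbler may be nested in it, or not.
- cup_blue2: blue tumbler, same shape, origin and axes as cup_yellow1. Starts nested, mouth up, in one of the two tumblers on the tray (of either colour): its step rests on that one's rim, 50 mm of it shows above the rim, 2 mm play all round, its underside 50 mm above the other's underside. May be absent.
- hung_yellow: yellow tumbler, same shape and axes as cup_yellow1, already hanging mouth down over a peg of one of the racks (its rim on the rails); it stays there and marks that rack as the yellow one.
- hung_blue: blue tumbler, same shape and axes as cup_blue1, already hanging mouth down over a peg of one of the racks (its rim on the rails); it stays there and marks that rack as the blue one.
- rack_a: fixed wooden drying rack, 76 mm deep (x), 300 mm long (y), three slatted rails whose tops are 30 mm above the counter, with three upright round pegs 16 mm thick and 65 mm tall above the rails, 110 mm apart along its y axis. Origin: centre of its underside.
- rack_a_peg1 (a point): foot of peg 1 of rack_a, on its axis, at the level of the rail tops (30 mm above the counter); the peg rises 65 mm from here. A hung tumbler's closed end is 80 mm above this point.
- rack_a_peg2 (a point): foot of peg 2 of rack_a, on its axis, at the level of the rail tops (30 mm above the counter); the peg rises 65 mm from here. A hung tumbler's closed end is 80 mm above this point.
- rack_a_peg3 (a point): foot of peg 3 of rack_a, on its axis, at the level of the rail tops (30 mm above the counter); the peg rises 65 mm from here. A hung tumbler's closed end is 80 mm above this point.
- rack_b: fixed wooden drying rack, 76 mm deep (x), 300 mm long (y), three slatted rails whose tops are 30 mm above the counter, with three upright round pegs 16 mm thick and 65 mm tall above the rails, 110 mm apart along its y axis. Origin: centre of its underside.
- rack_b_peg1 (a point): foot of peg 1 of rack_b, on its axis, at the level of the rail tops (30 mm above the counter); the peg rises 65 mm from here. A hung tumbler's closed end is 80 mm above this point.
- rack_b_peg2 (a point): foot of peg 2 of rack_b, on its axis, at the level of the rail tops (30 mm above the counter); the peg rises 65 mm from here. A hung tumbler's closed end is 80 mm above this point.
- rack_b_peg3 (a point): foot of peg 3 of rack_b, on its axis, at the level of the rail tops (30 mm above the counter); the peg rises 65 mm from here. A hung tumbler's closed end is 80 mm above this point.
- tray: fixed black plastic tray, 120 mm (x) by 270 mm (y), floor 5 mm thick, rim 14 mm above the counter. Origin: centre of its underside. The tumblers stand on it 70 mm either side of its centre along its y, their sides parallel to its edges.
- side_dish: small white ceramic bowl, 90 mm across, 28 mm high; loose, not part of the job. Origin: centre of its underside.
- serving_spoon: steel spoon lying flat, 170 mm long; loose, not part of the job. Origin: centre of its underside.
- soup_bowl: white plastic bowl, 110 mm across, 55 mm high; loose, not part of the job. Origin: centre of its underside.
- soap_bottle: green bottle with white cap, 64 mm across, 170 mm high; loose, not part of the job. Origin: centre of its underside.
- teacher_mug: white ceramic mug with a side handle, 80 mm across (about 115 mm with the handle), 90 mm high; loose, not part of the job. Origin: centre of its underside.
- spice_jar: glass jar with red cap, 60 mm across, 100 mm high; loose, not part of the job. Origin: centre of its underside.
Mind the look-alikes: they are no part of the job. What is shaped like the cup_blue1 but orange is not meant.

How it is judged:
At the end, for the whole second after the job is handed in: Every tumbler that was on the tray is upside down (within 10 degrees) over a peg of the rack that holds the hung tumbler of its colour, one to a peg, within 24 mm of the peg's axis, its closed end 72 to 88 mm above the rails, at rest; the two hung tumblers are still on their pegs ((((horizontal distance between hung_yellow and rack_a_peg3 below 0.024 m and height (world z) of hung_yellow between 0.102 and 0.118 m and angle between hung_yellow's own z axis and vertical above 2.97 rad) and ((horizontal distance between cup_yellow1 and rack_a_peg1 below 0.024 m and height (world z) of cup_yellow1 between 0.102 and 0.118 m and angle between cup_yellow1's own z axis and vertical above 2.97 rad) or (horizontal distance between cup_yellow1 and rack_a_peg2 below 0.024 m and height (world z) of cup_yellow1 between 0.102 and 0.118 m and angle between cup_yellow1's own z axis and vertical above 2.97 rad))) or ((horizontal distance between hung_yellow and rack_b_peg2 below 0.024 m and height (world z) of hung_yellow between 0.102 and 0.118 m and angle between hung_yellow's own z axis and vertical above 2.97 rad) and ((horizontal distance between cup_yellow1 and rack_b_peg1 below 0.024 m and height (world z) of cup_yellow1 between 0.102 and 0.118 m and angle between cup_yellow1's own z axis and vertical above 2.97 rad) or (horizontal distance between cup_yellow1 and rack_b_peg3 below 0.024 m and height (world z) of cup_yellow1 between 0.102 and 0.118 m and angle between cup_yellow1's own z axis and vertical above 2.97 rad)))) and linear speed of each of cup_yellow1, cup_yellow2, cup_blue1, cup_blue2 below 0.02 m/s and (((horizontal distance between hung_yellow and rack_a_peg3 below 0.024 m and height (world z) of hung_yellow between 0.102 and 0.118 m and angle between hung_yellow's own z axis and vertical above 2.97 rad) and ((horizontal distance between cup_yellow2 and rack_a_peg1 below 0.024 m and height (world z) of cup_yellow2 between 0.102 and 0.118 m and angle between cup_yellow2's own z axis and vertical above 2.97 rad) or (horizontal distance between cup_yellow2 and rack_a_peg2 below 0.024 m and height (world z) of cup_yellow2 between 0.102 and 0.118 m and angle between cup_yellow2's own z axis and vertical above 2.97 rad))) or ((horizontal distance between hung_yellow and rack_b_peg2 below 0.024 m and height (world z) of hung_yellow between 0.102 and 0.118 m and angle between hung_yellow's own z axis and vertical above 2.97 rad) and ((horizontal distance between cup_yellow2 and rack_b_peg1 below 0.024 m and height (world z) of cup_yellow2 between 0.102 and 0.118 m and angle between cup_yellow2's own z axis and vertical above 2.97 rad) or (horizontal distance between cup_yellow2 and rack_b_peg3 below 0.024 m and height (world z) of cup_yellow2 between 0.102 and 0.118 m and angle between cup_yellow2's own z axis and vertical above 2.97 rad)))) and (((horizontal distance between hung_blue and rack_a_peg3 below 0.024 m and height (world z) of hung_blue between 0.102 and 0.118 m and angle between hung_blue's own z axis and vertical above 2.97 rad) and ((horizontal distance between cup_blue1 and rack_a_peg1 below 0.024 m and height (world z) of cup_blue1 between 0.102 and 0.118 m and angle between cup_blue1's own z axis and vertical above 2.97 rad) or (horizontal distance between cup_blue1 and rack_a_peg2 below 0.024 m and height (world z) of cup_blue1 between 0.102 and 0.118 m and angle between cup_blue1's own z axis and vertical above 2.97 rad))) or ((horizontal distance between hung_blue and rack_b_peg2 below 0.024 m and height (world z) of hung_blue between 0.102 and 0.118 m and angle between hung_blue's own z axis and vertical above 2.97 rad) and ((horizontal distance between cup_blue1 and rack_b_peg1 below 0.024 m and height (world z) of cup_blue1 between 0.102 and 0.118 m and angle between cup_blue1's own z axis and vertical above 2.97 rad) or (horizontal distance between cup_blue1 and rack_b_peg3 below 0.024 m and height (world z) of cup_blue1 between 0.102 and 0.118 m and angle between cup_blue1's own z axis and vertical above 2.97 rad)))) and (((horizontal distance between hung_blue and rack_a_peg3 below 0.024 m and height (world z) of hung_blue between 0.102 and 0.118 m and angle between hung_blue's own z axis and vertical above 2.97 rad) and ((horizontal distance between cup_blue2 and rack_a_peg1 below 0.024 m and height (world z) of cup_blue2 between 0.102 and 0.118 m and angle between cup_blue2's own z axis and vertical above 2.97 rad) or (horizontal distance between cup_blue2 and rack_a_peg2 below 0.024 m and height (world z) of cup_blue2 between 0.102 and 0.118 m and angle between cup_blue2's own z axis and vertical above 2.97 rad))) or ((horizontal distance between hung_blue and rack_b_peg2 below 0.024 m and height (world z) of hung_blue between 0.102 and 0.118 m and angle between hung_blue's own z axis and vertical above 2.97 rad) and ((horizontal distance between cup_blue2 and rack_b_peg1 below 0.024 m and height (world z) of cup_blue2 between 0.102 and 0.118 m and angle between cup_blue2's own z axis and vertical above 2.97 rad) or (horizontal distance between cup_blue2 and rack_b_peg3 below 0.024 m and height (world z) of cup_blue2 between 0.102 and 0.118 m and angle between cup_blue2's own z axis and vertical above 2.97 rad))))); the robot touches nothing.
It fails at once if a tumbler that already hung on a peg is lifted or carried off (moved over 40 mm) (distance of any of hung_yellow, hung_blue from where it was at the start of the episode above 0.04 m).
It fails at once if another kitchen thing is shoved or thrown over 60 mm aside (distance of any of side_dish, serving_spoon, soup_bowl, soap_bottle, teacher_mug, spice_jar from where it was at the start of the episode above 0.06 m).
Of cup_yellow2, cup_blue2 only 1 to 2 are there at a start; the rules pass over those that are not, and their reading is None.
At some moment in a run one of cup_yellow1, cup_yellow2, cup_blue1, cup_blue2 may be knocked a few centimetres aside while the robot is not near it.
Once in a run the grip may slacken for a moment while it holds something.
It also fails if it takes over 210 s, if anything falls off the work surface, if the arm or the gripper's body presses on something with over 40 N, if the wrist force passes 120 N, or if a joint passes its speed limit or range.

## Working session

There is one attempt and no reset: what is moved stays moved. The work goes in short steps, Python scripts to look and compute and a shell command to move; the robot and the scene stay as the last step left them, time stands still between calls to the robot, and variables do not carry over. Pictures are saved under pics/ and viewed, about 12 in all and at most 16, crops included, and the job is handed in when it is done.

```bash
ls; mkdir -p pics
python3 - <<'E'
from station import ctrl
import cv2
print(ctrl.get_obs())
for n in("scene","top"):
    im,d=ctrl.camera(n); cv2.imwrite(f"pics/{n}0.png",im[...,::-1]); print(n,ctrl.camera_params(n))
print(ctrl.camera_params("wrist"))
E
```

```text
pics
{'time_s': 0.0, 'qpos': array([ 1.17240308e+00,  3.00463058e-01,  1.52158615e+00, -2.87651394e-05,
        1.32069235e+00, -6.65986752e-02]), 'joint_vel': array([ 1.26196192e-03, -6.73449268e-04, -2.67287940e-04, -7.39326883e-04,
        1.10049367e-03,  9.32983333e-05]), 'tau': array([-4.54082314e-03, -5.31827080e+01, -3.52723968e+01,  7.06325099e-02,
        2.46755633e-02, -4.32681884e-05]), 'ee_pos': array([0.17906387, 0.51975593, 0.20488859]), 'eef_rot': array([-3.14154399e+00,  1.14821525e-03,  1.23900892e+00]), 'force': array([ 0.02812569,  0.65963304, -0.20378014]), 'moment': array([-0.05089925,  0.00251506,  0.00282759]), 'grip_width': 0.09392018979243046}
scene {'vertical_fov': 56.61263302213977, 'cx': 323.25869543516785, 'cy': 240.92837694307295, 'camera_from_world': array([[ 0.74676886,  0.66505765, -0.00588216, -0.39635516],
       [ 0.47519685, -0.53972721, -0.69489747, -0.18291555],
       [-0.46532164,  0.51613261, -0.71908477,  1.41280665],
       [ 0.        ,  0.        ,  0.        ,  1.        ]])}
top {'vertical_fov': 48.72410739998348, 'cx': 320.7690286113248, 'cy': 230.69680102131736, 'camera_from_world': array([[ 1.77240304e-02, -9.99842867e-01, -3.16672685e-04,
         9.73618905e-03],
       [-9.94033142e-01, -1.75869469e-02, -1.07651346e-01,
         4.95819441e-01],
       [ 1.07628861e-01,  2.22279888e-03, -9.94188658e-01,
         1.54031449e+00],
       [ 0.00000000e+00,  0.00000000e+00,  0.00000000e+00,
         1.00000000e+00]])}
{'vertical_fov': 70.12565222665334, 'cx': 326.82566630138865, 'cy': 239.4901413797364, 'mount': array([[ 9.99999862e-01,  2.57874355e-04,  4.56811946e-04,
         3.21880906e-04],
       [-3.60012766e-04,  9.70747382e-01,  2.40102875e-01,
        -6.83114400e-02],
       [-3.81532626e-04, -2.40103007e-01,  9.70747341e-01,
        -1.79727223e-01],
       [ 0.00000000e+00,  0.00000000e+00,  0.00000000e+00,
         1.00000000e+00]])}
```

View pics/scene0.png

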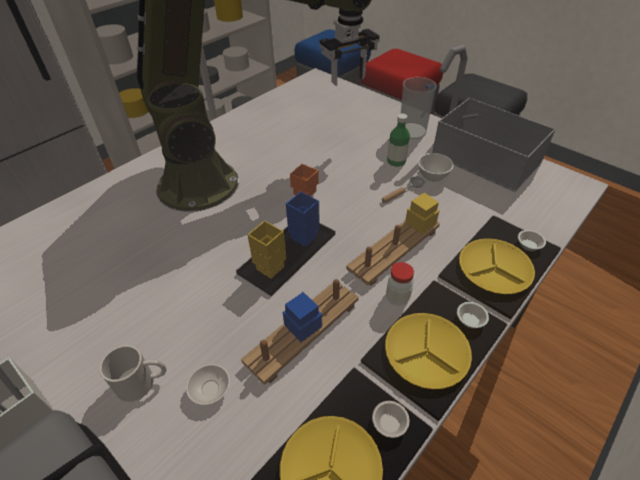

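View pics/top0.png

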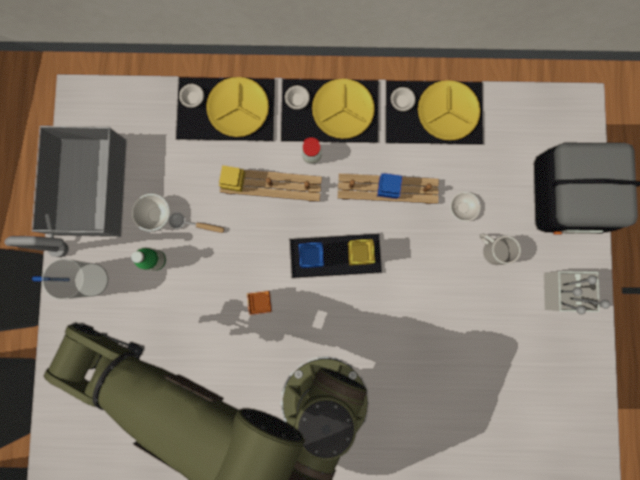

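Scene shows the blue stack (302,218) and yellow stack (267,250) on the tray. The yellow rack holds its tumbler at the +y end (top 231,179). The blue rack holds its tumbler in the middle (top 390,186). The orange look-alike is at (260,302).

```bash
cat > h.py <<'E'
import numpy as np, cv2
from station import ctrl
from scipy.spatial.transform import Rotation as Rn
def cfw(n,obs=None):
    p=ctrl.camera_params(n)
    if n!="wrist": return p,p["camera_from_world"]
    o=obs or ctrl.get_obs(); T=np.eye(4); T[:3,:3]=Rn.from_euler("xyz",o["eef_rot"]).as_matrix(); T[:3,3]=o["ee_pos"]
    return p,np.linalg.inv(T@p["mount"])
def cloud(n):
    p,M=cfw(n); im,d=ctrl.camera(n)
    f=240/np.tan(np.radians(p["vertical_fov"]/2))
    v,u=np.mgrid[0:480,0:640]
    P=np.stack([(u-p["cx"])/f*d,(v-p["cy"])/f*d,d,np.ones_like(d)],-1)@np.linalg.inv(M).T
    P[d==0]=np.nan
    return im,P[...,:3]
def hsv(im): return cv2.cvtColor(im,cv2.COLOR_RGB2HSV)
def mask(im,c):
    h=hsv(im); H,S,V=h[...,0],h[...,1],h[...,2]
    return {"b":(H>105)&(H<125)&(S>120),"y":(H>20)&(H<32)&(S>120)}[c]
E
python3 - <<'E'
from h import *
im,P=cloud("top"); ims,Ps=cloud("scene")
for nm,I,Q in(("top",im,P),("scene",ims,Ps)):
  for c in "by":
    m=mask(I,c)&(Q[...,2]>.01)&(Q[...,0]<.72)&(Q[...,2]<.3)&(abs(Q[...,1])<.4)
    n,L,st,ce=cv2.connectedComponentsWithStats(m.astype(np.uint8))
    for i in range(1,n):
      if st[i,4]<60: continue
      q=Q[L==i]; zt=np.nanpercentile(q[:,2],97); t=q[q[:,2]>zt-.012]
      r=cv2.minAreaRect((t[:,:2]*1000).astype(np.float32))
      print(nm,c,st[i,4],"ztop %.3f zmin %.3f"%(zt,q[:,2].min()),"rect",np.round(r[0],1),np.round(r[1],1),round(r[2],1))
# racks: brown, tray: black
h=hsv(im); 
for nm,m in(("rack",(h[...,0]<22)&(h[...,1]>70)&(P[...,2]>.02)&(P[...,2]<.036)&(P[...,0]<.72)&(P[...,0]>.4)&(abs(P[...,1])<.4)),("tray",(h[...,2]<50)&(P[...,2]<.02)&(P[...,2]>.003)&(P[...,0]<.6)&(P[...,0]>.25)&(abs(P[...,1])<.25))):
    mm=cv2.morphologyEx(m.astype(np.uint8),cv2.MORPH_CLOSE,np.ones((5,5)))
    n,L,st,ce=cv2.connectedComponentsWithStats(mm)
    for i in range(1,n):
      if st[i,4]<200: continue
      q=P[(L==i)&m]; r=cv2.minAreaRect((q[:,:2]*1000).astype(np.float32)); print(nm,st[i,4],np.round(r[0],1),np.round(r[1],1),round(r[2],1),np.median(q[:,2]))
m=(P[...,2]>.06)&(P[...,2]<.1)&(P[...,0]>.52)&(P[...,0]<.7)&(abs(P[...,1])<.3)
n,L,st,ce=cv2.connectedComponentsWithStats(m.astype(np.uint8))
for i in range(1,n):
    q=P[L==i]; print("peg?",st[i,4],ce[i].round(1),np.round(np.nanmean(q,0),4))
for l in ["rack_a_peg1","rack_b_peg1","tray","cup_yellow1","cup_blue1"]:
    print(l,[(round(r["score"],2),np.round(r["centre"],1).tolist()) for r in ctrl.place_of("top",l)][:7])
cv2.imwrite("pics/crop1.png",cv2.resize(ims[180:380,220:450],None,fx=3,fy=3,interpolation=cv2.INTER_CUBIC)[...,::-1])
E
```

```text
top b 459 ztop 0.116 zmin 0.049 rect [ 625.3 -177.4] [52.7 48.5] 83.5
top b 554 ztop 0.137 zmin 0.010 rect [419.4  45.3] [60.9 62.7] 2.2
top y 514 ztop 0.116 zmin 0.036 rect [639.9 280.1] [48.8 50.9] 82.1
top y 603 ztop 0.138 zmin 0.010 rect [430.4 -93.9] [62.  62.1] 4.4
scene b 78 ztop 0.138 zmin 0.074 rect [433.5  28.6] [76.9 42.7] 41.9
scene b 462 ztop 0.113 zmin 0.104 rect [ 629.  -180.1] [49.4 50.2] 83.2
scene b 103 ztop 0.083 zmin 0.076 rect [ 639.  -194.5] [81.5 42.1] 37.1
scene y 805 ztop 0.112 zmin 0.030 rect [643.  278.8] [54.8 52.2] 80.0
scene y 1293 ztop 0.134 zmin 0.010 rect [430.8 -95.7] [63.4 63.4] 5.5
rack 1941 [633.  171.1] [297.2  75.7] 86.0 0.029903778278623894
rack 1901 [ 626.7 -179.3] [298.3  75.7] 88.0 0.029954916551921507
tray 1937 [424.7 -25.7] [111.7 262.7] 4.5 0.006694584021658234
peg? 143 [236.5 181.7] [0.6279 0.2641 0.0794]
peg? 150 [385.6 189.6] [ 0.612  -0.1662  0.0801]
peg? 35 [268.3 180.3] [0.6318 0.1716 0.087 ]
peg? 4 [401.  178.5] [ 0.6451 -0.2102  0.0815]
peg? 33 [351.4 182.5] [ 0.6295 -0.0671  0.0878]
peg? 33 [306.3 184. ] [0.6234 0.0622 0.0852]
peg? 1 [391. 182.] [ 0.6306 -0.179   0.0999]
peg? 36 [427.4 186.6] [ 0.6219 -0.2855  0.0854]
peg? 4 [400.  186.5] [ 0.6217 -0.2074  0.0814]
rack_a_peg1 [(0.91, [308.7, 184.6]), (0.7, [271.8, 181.3]), (0.57, [233.1, 180.9])]
rack_b_peg1 [(0.59, [348.6, 188.5]), (0.59, [357.7, 254.6]), (0.57, [388.0, 190.5]), (0.56, [423.3, 187.2])]
tray [(0.72, [351.0, 190.3])]
cup_yellow1 [(0.87, [362.7, 251.0]), (0.38, [357.7, 255.0]), (0.37, [311.1, 155.5])]
cup_blue1 [(0.92, [310.5, 256.3]), (0.89, [258.9, 303.0]), (0.39, [154.5, 263.5]), (0.16, [424.0, 192.1])]
```

View pics/crop1.png

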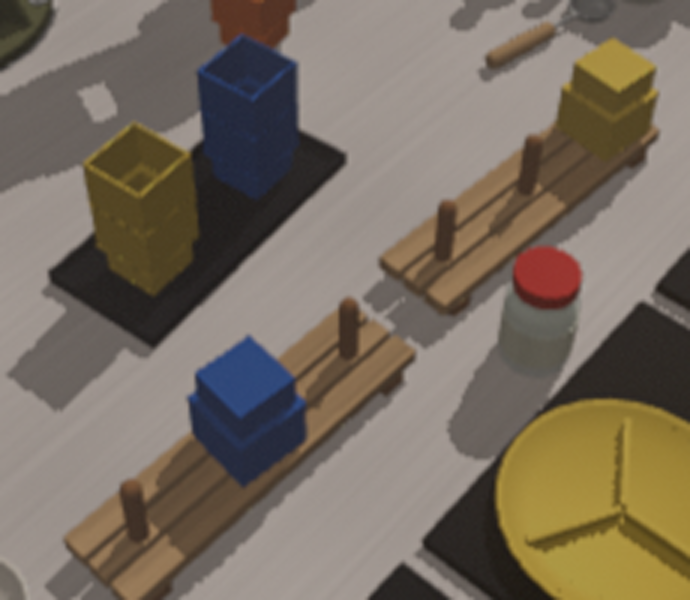

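Both stacks are two same-coloured tumblers (rims at 0.135 m), so two yellow go to rack_a pegs 1 and 2, and two blue to rack_b pegs 1 and 3. The cup flip needs a horizontal tool rolled half a turn, so I'm moving clear and learning the arm's kinematics first.

```bash
python3 -m inch '[0,0,-5,0,0,0,1,0,0,-5,0,0,0,1,0,0,-5,0,0,0,1,0,0,-5,0,0,0,1,-3.4,3.8,0,0,0,0,1,-3.4,3.8,0,0,0,0,1,-3.4,3.8,0,0,0,0,1,-3.4,3.8,0,0,0,0,1,-3.4,3.8,0,0,0,0,1,-3.4,3.8,0,0,0,0,1,-3.4,3.8,0,0,0,0,1,-3.4,3.8,0,0,0,0,1,-3.4,3.8,0,0,0,0,1,-3.4,3.8,0,0,0,0,1]'
python3 -c "
from station import ctrl;o=ctrl.get_obs();print(o['qpos'],o['ee_pos'],o['eef_rot'])"
python3 -m inch '[0,0,0,0.17,0,0,1,0,0,0,0.17,0,0,1,0,0,0,0.17,0,0,1,0,0,0,0,0,0,1]'
python3 -c "
from station import ctrl;o=ctrl.get_obs();print(o['qpos'],o['ee_pos'],o['eef_rot'])"
```

```text
time_s: 2.2
ee_pos: [0.4282, 0.0731, 0.4056]
eef_rot: [3.141, -0.0, 1.239]
force: [0.5, 0.2, 0.9]
grip_width: 0.0937
[ 8.47372349e-02 -3.67960720e-02  1.44709861e+00  3.60071089e-05
  1.73081734e+00 -1.15416397e+00] [0.42815616 0.07310931 0.40561655] [ 3.14117470e+00 -2.23829036e-04  1.23890699e+00]
time_s: 2.7
ee_pos: [0.4287, 0.0742, 0.4034]
eef_rot: [-2.627, 0.002, 1.238]
force: [-0.5, 0.3, -0.2]
grip_width: 0.0939
[-0.01017159  0.2502891   1.21436702  0.18772882  2.16152911 -1.18131309] [0.42866592 0.07419233 0.40337254] [-2.62672114e+00  1.51344227e-03  1.23773498e+00]
```

```bash
s="from station import ctrl;o=ctrl.get_obs();print(o['qpos'].tolist(),',',o['ee_pos'].tolist(),',',o['eef_rot'].tolist())"
python3 -m inch '[0,0,0,-0.17,0,0,1,0,0,0,-0.17,0,0,1,0,0,0,-0.17,0,0,1,0,0,0,0.056,0.163,0,1,0,0,0,0.056,0.163,0,1,0,0,0,0.056,0.163,0,1,0,0,0,0,0,0,1]'>/dev/null
python3 -c "$s"
python3 -m inch '[0,0,0,0.056,0.163,0,1,0,0,0,0.056,0.163,0,1,0,0,0,0.056,0.163,0,1,0,0,0,0,0,0,1]'>/dev/null
python3 -c "$s"
python3 -m inch '[0,0,0,0.056,0.163,0,1,0,0,0,0.056,0.163,0,1,0,0,0,0.056,0.163,0,1,0,0,0,0,0,0,1]'
python3 -c "$s"
```

```text
[-0.22452749528386745, -0.04765226586178604, 1.536714349070205, 0.5114055208714021, 1.748868885648914, -1.392681486771825] , [0.4274478810258015, 0.07363406731400636, 0.4052747039792728] , [-2.960959158445772, -0.4859090568579616, 1.1910512348909428]
[-0.43299465909455775, 0.03867338057370484, 1.669346788489088, 0.9480179885789367, 1.8612968341535736, -1.589300459942292] , [0.4274385623651551, 0.0747662455612573, 0.4041323820466118] , [-2.640697430099279, -0.9441095361879889, 0.976902870506368]
time_s: 4.58
ee_pos: [0.4274, 0.0759, 0.4043]
eef_rot: [-1.646, -1.235, 0.074]
force: [0.6, -0.7, -0.4]
grip_width: 0.0938
[-0.5045254073451345, 0.19171218738381998, 1.8165410377406572, 1.3153545123084607, 2.014507112307919, -1.7378801610486798] , [0.427422079391387, 0.07594703259652452, 0.4042767420938679] , [-1.6463211246953602, -1.2351764878476392, 0.07395760637387472]
```

```bash
cat > kin.py <<'E'
import numpy as np
from scipy.spatial.transform import Rotation as Rn
from scipy.optimize import least_squares
D=[([1.17240308,.300463058,1.52158615,0,1.32069235,-.0665986752],[.17906387,.51975593,.20488859],[-3.14154399,.00114821525,1.23900892]),
([.0847372349,-.036796072,1.44709861,0,1.73081734,-1.15416397],[.42815616,.07310931,.40561655],[3.1411747,-.000223829,1.23890699]),
([-.01017159,.2502891,1.21436702,.18772882,2.16152911,-1.18131309],[.42866592,.07419233,.40337254],[-2.62672114,.00151344,1.23773498]),
([-0.22452749528386745, -0.04765226586178604, 1.536714349070205, 0.5114055208714021, 1.748868885648914, -1.392681486771825] , [0.4274478810258015, 0.07363406731400636, 0.4052747039792728] , [-2.960959158445772, -0.4859090568579616, 1.1910512348909428]),
([-0.43299465909455775, 0.03867338057370484, 1.669346788489088, 0.9480179885789367, 1.8612968341535736, -1.589300459942292] , [0.4274385623651551, 0.0747662455612573, 0.4041323820466118] , [-2.640697430099279, -0.9441095361879889, 0.976902870506368]),
([-0.5045254073451345, 0.19171218738381998, 1.8165410377406572, 1.3153545123084607, 2.014507112307919, -1.7378801610486798] , [0.427422079391387, 0.07594703259652452, 0.4042767420938679] , [-1.6463211246953602, -1.2351764878476392, 0.07395760637387472])]
def E(ax,a): return Rn.from_euler(ax,a).as_matrix()
def fk(p,q,full=False):
    h,L2,e,L3,o1,o2,L6,a1,w=p
    R=E("z",q[0]); x=R@[a1,o1,h]; R=R@E("y",q[1]); sh=x; x=x+R@[0,0,L2]; el=x; R=R@E("y",q[2]); x=x+R@[e,0,L3]
    R=R@E("z",S*q[3]); x=x+R@[w,o2,0]; wr=x; R=R@E("y",q[4]); R=R@E("z",q[5]+np.pi); x=x+R@[0,0,L6]
    return (x,R,sh,el,wr) if full else (x,R)
S=-1
def roterr():
    return [round((Rn.from_matrix(fk(np.zeros(9),d[0])[1]).inv()*Rn.from_euler("xyz",d[2])).magnitude(),4) for d in D]
def fit():
    f=lambda p:np.concatenate([fk(p,d[0])[0]-d[1] for d in D]+[1e-3*(p-p0)*np.array([0,0,1,0,1,1,0,1,1])])
    p0=np.array([.3,.45,0,.43,0,.036,.25,0,0]); return least_squares(f,p0)
if __name__=="__main__":
    for S in(1,-1): 
        print(S,roterr()); r=fit(); print(r.x.round(4),np.abs(r.fun[:18]).max())
E
python3 kin.py
```

```text
1 [0.0, 0.0, 0.0, 0.0, 0.0, 0.0]
[ 0.2212  0.4242  0.0409  0.4475  0.0366  0.      0.2706  0.     -0.    ] 8.907743790115275e-06
-1 [0.0, 0.0, 0.3755, 1.0228, 1.896, 2.6307]
[ 0.1899  0.4269  0.3833  0.2923  0.2434 -0.1886  0.2593  0.1542 -0.3489] 0.040273033266228275
```

FK fits exactly (<0.01 mm). Next: IK for picks and places, and a picture of the wrist to judge its bulk.

```bash
cat >> kin.py <<'E'
P=np.array([0.2212,0.4242,0.0409,0.4475,0.0366,0,0.2706,0,0]); P=fit().x
LO=np.array([-3.03,-.79,.23,-1.04,0,-2.55]);HI=np.array([3.03,2.21,2.52,4.18,3.07,2.55])
def Rh(yaw,camup,tilt=0):  # horizontal tool pointing along yaw; camup: tool -y up
    z=np.array([np.cos(yaw),np.sin(yaw),0]); y=np.array([0,0,-1. if camup else 1.]); return np.c_[np.cross(y,z),y,z]
def ik(R,g,n=40,seed=0):
    t=np.array(g)+R[:,2]*.019; rng=np.random.default_rng(seed); out=[]
    for k in range(n):
        q0=LO+.02+(HI-LO-.04)*rng.random(6)
        def f(q):
            x,r=fk(P,q); return np.r_[(x-t)*5,Rn.from_matrix(r.T@R).as_rotvec()]
        s=least_squares(f,q0,bounds=(LO+.005,HI-.005),max_nfev=60)
        if s.cost<1e-9 and not any(np.abs(s.x-o).max()<.02 for o in out): out.append(s.x)
    return out
E
python3 - <<'E'
from kin import *; from h import *
im,_=ctrl.camera("scene"); cv2.imwrite("pics/wr.png",cv2.resize(im[20:320,100:500],None,fx=2,fy=2)[...,::-1])
o=ctrl.get_obs(); R=Rn.from_euler("xyz",o["eef_rot"]).as_matrix(); print(R.round(2))
def show(nm,g,yaws):
  for yd in yaws:
    for cu in(1,0):
      s=ik(Rh(np.radians(yd),cu),g,n=16)
      for q in s:
        x,r,sh,el,wr=fk(P,q,True); print(nm,yd,"camup" if cu else "camdn",q.round(2),"el",el.round(2),"wr",wr.round(2))
show("ytop",(.4303,-.0945,.098),(94.5,4.5))
show("ybot",(.4303,-.0945,.065),(94.5,4.5))
show("bbot",(.4192,.0441,.065),(94.5,))
show("a1",(.625,.061,.062),(0,30,60)); show("a2",(.633,.171,.062),(0,30,60))
show("b1",(.623,-.289,.062),(-30,0,30)); show("b3",(.6305,-.069,.062),(0,30,60))
E
```

```text
[[ 0.33  0.95 -0.  ]
 [ 0.03 -0.01  1.  ]
 [ 0.95 -0.33 -0.03]]
```

View pics/wr.png

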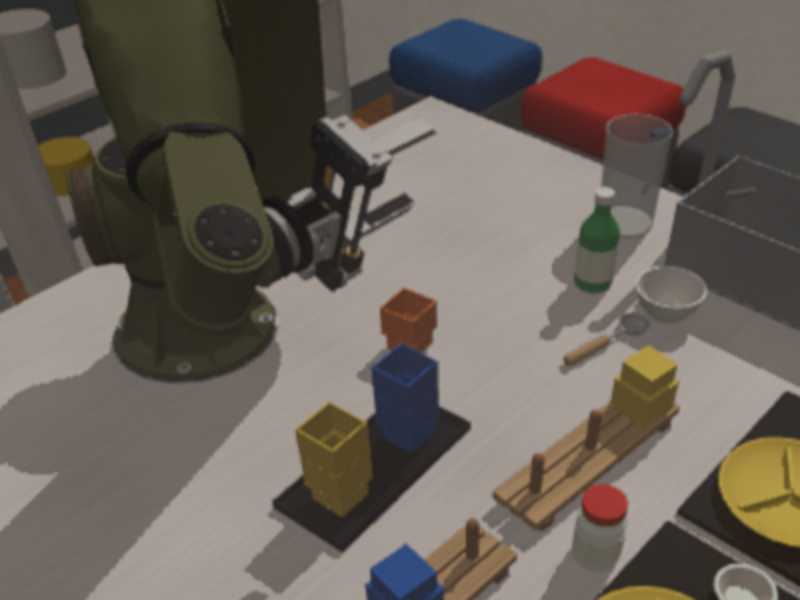

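The picture shows the tool horizontal, with a thick forearm/wrist (~0.11 m wide at 225,235) and no camera body on the gripper. IK returned nothing; loosening the solver.

```bash
sed -i 's/max_nfev=60/max_nfev=300/; s/s.cost<1e-9/s.cost<1e-6/; s/x,r=fk(P,q); return/x,r=fk(P,q); return/' kin.py
cat > show.py <<'E'
from kin import *
def show(nm,g,yaws,cus=(1,),n=12):
  for yd in yaws:
    for cu in cus:
      s=ik(Rh(np.radians(yd),cu),g,n=n)
      if not s: print(nm,yd,cu,"none")
      for q in s:
        x,r,sh,el,wr=fk(P,q,True); print(nm,yd,"camup" if cu else "camdn",q.round(2),"el",el.round(2),"wr",wr.round(2))
E
time python3 - <<'E'
from show import *
print(ik(*(lambda d:(Rn.from_euler("xyz",d[2]).as_matrix(),np.array(d[1])-.019*Rn.from_euler("xyz",d[2]).as_matrix()[:,2]))(D[5]),n=10))
show("ytop",(.4303,-.0945,.098),(94.5,4.5),(0,1))
show("ybot",(.4303,-.0945,.065),(94.5,4.5))
show("bbot",(.4192,.0441,.065),(94.5,))
show("a1",(.625,.061,.062),(0,30,60)); show("a2",(.633,.171,.062),(0,30,60))
show("b1",(.623,-.289,.062),(-30,0,30)); show("b3",(.6305,-.069,.062),(0,30,60))
E
```

```text
[]
ytop 94.5 0 none
ytop 94.5 1 none
ytop 4.5 0 none
ytop 4.5 1 none
ybot 94.5 1 none
ybot 4.5 1 none
bbot 94.5 1 none
a1 0 1 none
a1 30 1 none
a1 60 1 none
a2 0 1 none
a2 30 1 none
a2 60 1 none
b1 -30 1 none
b1 0 1 none
b1 30 1 none
b3 0 1 none
b3 30 1 none
b3 60 1 none
real	0m21.719s
user	0m21.902s
sys	0m0.178s
```

```bash
sed -i 's/^S=-1/S=1/' kin.py
time python3 - <<'E'
from show import *
show("ytop",(.4303,-.0945,.098),(94.5,4.5),(0,1))
show("ybot",(.4303,-.0945,.065),(94.5,4.5))
show("bbot",(.4192,.0441,.065),(94.5,))
show("a1",(.625,.061,.062),(0,30,60)); show("a2",(.633,.171,.062),(0,30,60))
show("b1",(.623,-.289,.062),(-30,0,30)); show("b3",(.6305,-.069,.062),(0,30,60))
E
```

```text
ytop 94.5 camdn [-0.72  0.91  1.6   0.88  2.01  2.05] el [ 0.28 -0.19  0.48] wr [ 0.45 -0.35  0.1 ]
ytop 94.5 camup [-0.72  0.91  1.6   0.88  2.01 -1.1 ] el [ 0.28 -0.19  0.48] wr [ 0.45 -0.35  0.1 ]
ytop 4.5 camdn [-0.74  0.71  2.49  2.32  1.61  1.53] el [ 0.23 -0.16  0.54] wr [ 0.18 -0.11  0.1 ]
ytop 4.5 camup [-0.74  0.71  2.49  2.32  1.61 -1.61] el [ 0.23 -0.16  0.54] wr [ 0.18 -0.11  0.1 ]
ybot 94.5 camup [-0.72  0.97  1.58  0.87  1.98 -1.13] el [ 0.29 -0.2   0.46] wr [ 0.45 -0.35  0.07]
ybot 4.5 camup [-0.74  0.85  2.45  2.32  1.68 -1.68] el [ 0.26 -0.19  0.5 ] wr [ 0.18 -0.11  0.06]
bbot 94.5 camup [-0.52  0.89  1.81  1.02  1.81 -1.2 ] el [ 0.31 -0.13  0.49] wr [ 0.44 -0.21  0.07]
a1 0 camup [ 0.07  0.83  2.08  3.21  1.34 -1.59] el [0.31 0.06 0.51] wr [0.37 0.06 0.06]
a1 30 camup [-0.25  0.85  2.    2.35  1.36 -1.36] el [ 0.32 -0.04  0.5 ] wr [ 0.41 -0.06  0.06]
a1 60 camup [-0.37  0.93  1.7   1.7   1.5  -1.07] el [ 0.33 -0.09  0.47] wr [ 0.5  -0.16  0.06]
a2 0 camup [ 0.33  0.85  1.98  3.49  1.28 -1.68] el [0.29 0.14 0.5 ] wr [0.38 0.17 0.06]
a2 30 camup [ 0.02  0.85  1.98  2.62  1.3  -1.42] el [0.32 0.04 0.5 ] wr [0.42 0.05 0.06]
a2 60 camup [-0.16  0.92  1.74  1.89  1.41 -1.12] el [ 0.34 -0.02  0.48] wr [ 0.51 -0.05  0.06]
b1 -30 camup [-0.47  0.86  1.93  3.2   1.23 -1.59] el [ 0.3  -0.11  0.5 ] wr [ 0.41 -0.16  0.06]
b1 0 camup [-0.74  0.89  1.85  2.36  1.27 -1.29] el [ 0.27 -0.19  0.49] wr [ 0.37 -0.29  0.06]
b1 30 camup [-0.86  0.99  1.54  1.72  1.46 -0.97] el [ 0.26 -0.25  0.45] wr [ 0.41 -0.41  0.06]
b3 0 camup [-0.28  0.83  2.06  2.86  1.33 -1.5 ] el [ 0.31 -0.05  0.51] wr [ 0.38 -0.07  0.06]
b3 30 camup [-0.52  0.88  1.88  2.06  1.38 -1.24] el [ 0.3  -0.13  0.49] wr [ 0.41 -0.19  0.06]
b3 60 camup [-0.58  1.    1.53  1.52  1.6  -0.96] el [ 0.32 -0.16  0.45] wr [ 0.5  -0.29  0.06]
real	0m14.228s
user	0m14.614s
sys	0m0.201s
```

Run:
```python
from kin import *; from h import *
o=ctrl.get_obs(); x,R,sh,el,wr=fk(P,o["qpos"],True); print("wr",wr,"el",el)
a=wr-(el); q=o["qpos"]; Rf=E("z",q[0])@E("y",q[1]+q[2])@E("z",q[3])
for n in("scene","top"):
    im,C=cloud(n); p=C.reshape(-1,3)-wr; p=p[np.linalg.norm(p,axis=1)<.14]
    L=p@Rf   # x, y(J5 axis), z forearm
    T=p@R
    s=(abs(T[:,2])<.06)&(L[:,2]>-.1)
    print(n,"fore z pct",np.percentile(L[s][:,2],[1,10,50,90,99,100]).round(3),"J5axis",np.percentile(L[s][:,1],[0,1,50,99,100]).round(3),"world z min",p[s][:,2].min())
    for lo in np.arange(-.06,.14,.02):
        k=(T[:,2]>=lo)&(T[:,2]<lo+.02)
        if k.any(): print(round(lo,2),k.sum(),"radial max about tool axis",np.percentile(np.hypot(T[k][:,0],T[k][:,1]),[50,90,99]).round(3),"worldz min",p[k][:,2].min().round(3))
```

```text
wr [ 0.42820774 -0.19470157  0.41272878] el [ 0.08774317 -0.00665125  0.63778367]
scene fore z pct [-0.097 -0.082 -0.007  0.035  0.039  0.041] J5axis [-0.056 -0.051  0.053  0.061  0.064] world z min -0.06492885290969663
-0.06 47 radial max about tool axis [0.047 0.053 0.055] worldz min -0.048
-0.04 1329 radial max about tool axis [0.045 0.061 0.067] worldz min -0.061
-0.02 1424 radial max about tool axis [0.065 0.109 0.127] worldz min -0.064
0.0 1420 radial max about tool axis [0.084 0.122 0.138] worldz min -0.065
0.02 849 radial max about tool axis [0.071 0.122 0.136] worldz min -0.06
0.04 715 radial max about tool axis [0.071 0.115 0.131] worldz min -0.03
0.06 562 radial max about tool axis [0.036 0.106 0.122] worldz min -0.036
0.08 233 radial max about tool axis [0.041 0.096 0.111] worldz min -0.049
0.1 262 radial max about tool axis [0.021 0.029 0.045] worldz min -0.048
0.12 418 radial max about tool axis [0.025 0.043 0.052] worldz min -0.056
top fore z pct [-0.099 -0.085 -0.032  0.014  0.034  0.04 ] J5axis [-0.052 -0.042  0.057  0.064  0.067] world z min -0.03433070409968808
-0.04 267 radial max about tool axis [0.06  0.064 0.069] worldz min -0.034
-0.02 472 radial max about tool axis [0.066 0.094 0.131] worldz min -0.02
0.0 691 radial max about tool axis [0.079 0.13  0.136] worldz min 0.027
0.02 602 radial max about tool axis [0.08  0.127 0.135] worldz min 0.002
0.04 517 radial max about tool axis [0.079 0.123 0.131] worldz min 0.005
0.06 443 radial max about tool axis [0.039 0.112 0.122] worldz min 0.0
0.08 415 radial max about tool axis [0.032 0.094 0.109] worldz min -0.03
0.1 240 radial max about tool axis [0.023 0.032 0.081] worldz min -0.031
0.12 146 radial max about tool axis [0.024 0.037 0.046] worldz min -0.037
```

```bash
cat > low.py <<'E'
from kin import *
def low(q):
    Rf=E("z",q[0])@E("y",q[1]+q[2])@E("z",q[3]); c=abs(Rf[2,1]); x,r,sh,el,wr=fk(P,q,True)
    return wr[2]-.064*c-.041*np.sqrt(1-c*c)
E
python3 - <<'E'
from low import *
for nm,g,ys in(("ytop",(.4303,-.0945,.098),(4.5,94.5)),("ybot",(.4303,-.0945,.065),(4.5,94.5)),("bbot",(.4192,.0441,.065),(4.5,94.5)),("btop",(.4192,.0441,.098),(4.5,94.5)),
 ("a1",(.625,.061,.062),(5,)),("a2",(.633,.171,.062),(5,15,)),("b1",(.623,-.289,.062),(-30,-20)),("b3",(.6305,-.069,.062),(-10,0))):
  for y in ys:
    for q in ik(Rh(np.radians(y),1),g,n=10): print(nm,y,q.round(2),"low %.3f"%low(q))
E
```

```text
ytop 4.5 [-0.74  0.71  2.49  2.32  1.61 -1.61] low 0.054
ytop 94.5 [-0.72  0.91  1.6   0.88  2.01 -1.1 ] low 0.032
ybot 4.5 [-0.74  0.85  2.45  2.32  1.68 -1.68] low 0.017
ybot 94.5 [-0.72  0.97  1.58  0.87  1.98 -1.13] low 0.001
bbot 94.5 [-0.52  0.89  1.81  1.02  1.81 -1.2 ] low 0.004
btop 94.5 [-0.52  0.82  1.83  1.03  1.84 -1.15] low 0.035
a1 5 [ 0.01  0.83  2.08  3.06  1.34 -1.55] low 0.020
a2 5 [ 0.28  0.85  2.    3.35  1.28 -1.63] low 0.017
a2 15 [ 0.17  0.84  2.02  3.05  1.29 -1.55] low 0.019
b1 -30 [-0.47  0.86  1.93  3.2   1.23 -1.59] low 0.020
b1 -20 [-0.57  0.86  1.93  2.91  1.23 -1.49] low 0.016
b3 -10 [-0.16  0.83  2.07  3.15  1.33 -1.57] low 0.021
b3 0 [-0.28  0.83  2.06  2.86  1.33 -1.5 ] low 0.017
```

```bash
cat > plan.py <<'E'
import sys; from low import *; from station import ctrl
def plan(g,yaw,camup,tilt=0,R=None,quiet=False):
    """g: grasp point; yaw deg; tilt deg nose-down. prints remaining turn (tool axes) and shift in target tool axes, cm"""
    o=ctrl.get_obs(); C=Rn.from_euler("xyz",o["eef_rot"]).as_matrix()
    if R is None:
        R=Rh(np.radians(yaw),camup); s=np.array([-np.sin(np.radians(yaw)),np.cos(np.radians(yaw)),0])
        R=Rn.from_rotvec(s*np.radians(tilt)).as_matrix()@R
    w=Rn.from_matrix(C.T@R).as_rotvec(); t=np.array(g)+R[:,2]*.019; d=t-o["ee_pos"]
    s=ik(R,g,n=8); print("t",round(o["time_s"],1),"grasp now",(o["ee_pos"]-.019*C[:,2]).round(4),"turn",w.round(3),"shift now-axes",(C.T@d*100).round(2),"target-axes",(R.T@d*100).round(2),"width",round(o["grip_width"],4),"F",o["force"].round(1))
    for q in s: print("  ik",q.round(2),"low %.3f"%low(q),"now",o["qpos"].round(2))
if __name__=="__main__": a=[float(v) for v in sys.argv[1:]]; plan(a[:3],a[3],int(a[4]),*a[5:])
E
python3 plan.py .4303 -.0945 .098 94.4 1
python3 - <<'E'
from h import *
for n in ("side_dish","soup_bowl","serving_spoon","soap_bottle","spice_jar"):
    ctrl
im,P=cloud("top")
for n,(u,v) in dict(dish=(467,206),orange=(260,302),jar=(311,148),spoonh=(210,228),soup=(152,212)).items(): print(n,P[v,u].round(3))
E
```

```text
t 4.7 grasp now [0.4276 0.0566 0.4068] turn [ 0.07  -0.049  1.24 ] shift now-axes [-29.52  10.18 -14.27] target-axes [ -1.03  30.83 -15.08] width 0.0944 F [-0.8  0.6  0.5]
  ik [-0.72  0.91  1.6   0.88  2.01 -1.1 ] low 0.032 now [-0.51  0.19  1.81  1.32  2.01 -1.74]
dish [ 0.58  -0.42   0.007]
orange [0.283 0.195 0.003]
jar [0.725 0.051 0.103]
spoonh [0.5  0.35 0.01]
soup [0.545 0.527 0.007]
```

```bash
python3 -m inch '[0,0,0,0.01,-0.007,0.177,1,0,0,0,0.01,-0.007,0.177,1,0,0,0,0.01,-0.007,0.177,1,0,0,0,0.01,-0.007,0.177,1,0,0,0,0.01,-0.007,0.177,1,0,0,0,0.01,-0.007,0.177,1,0,0,0,0.01,-0.007,0.177,1,-0.25,0,-3.8,0,0,0,1,-0.25,0,-3.8,0,0,0,1,-0.25,0,-3.8,0,0,0,1,-0.25,0,-3.8,0,0,0,1,0,5,0,0,0,0,1,0,5,0,0,0,0,1,0,5,0,0,0,0,1,0,0,0,0,0,0,1]' >/dev/null
python3 plan.py .4303 -.0945 .098 94.4 1
python3 - <<'E'
from h import *
im,P=cloud("wrist")
m=mask(im,"y"); q=P[m]; q=q[(abs(q[:,0]-.43)<.1)&(abs(q[:,1]+.095)<.1)]
t=q[q[:,2]>np.percentile(q[:,2],95)-.012]; r=cv2.minAreaRect((t[:,:2]*1000).astype(np.float32)); print(len(t),np.percentile(q[:,2],95),r)
cv2.imwrite("pics/w1.png",im[...,::-1])
E
```

```text
t 6.7 grasp now [ 0.4303 -0.0952  0.2532] turn [-0.007 -0.001 -0.004] shift now-axes [ 0.06 15.53 -0.03] target-axes [ 0.   15.53  0.07] width 0.0937 F [-0.2  0.7  1. ]
  ik [-0.72  0.91  1.6   0.88  2.01 -1.1 ] low 0.032 now [-0.72  0.62  1.64  1.    2.16 -0.86]
10 0.2852482058020921 ((432.01922607421875, -188.25094604492188), (113.8291015625, 16.127729415893555), 3.6206765174865723)
```

View pics/w1.png

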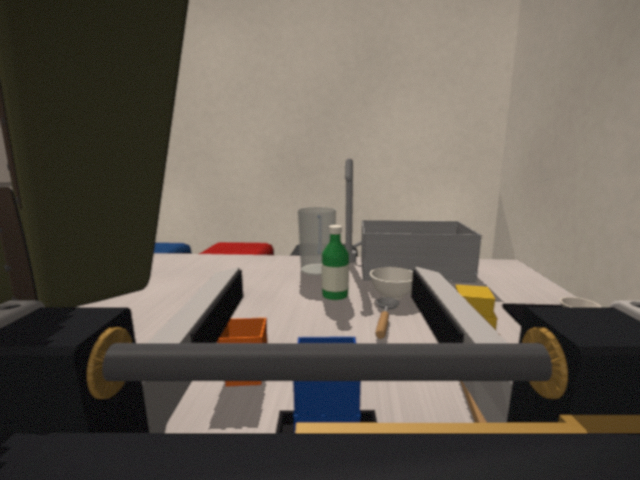

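The tool is level, fingers straddling the tray line; the blue stack shows ahead at (327,380). Descending and gripping.

```bash
python3 -m inch '[0,4,0,0,0,0,1,0,4,0,0,0,0,1,0.05,3,0,0,0,0,1,0,2.5,0,0,0,0,1,0,2,0,0,0,0,1,0,0,0,0,0,0,1]' 20; python3 plan.py .4303 -.0945 .098 94.4 1 
python3 -m inch '[0,0,0,0,0,0,0.5,0,0,0,0,0,0,0.5,0,0,0,0,0,0,0.5,0,0,0,0,0,0,0.5,0,0,0,0,0,0,0.5,0,0,0,0,0,0,0.5]' 25
```

```text
time_s: 7.45
ee_pos: [0.4301, -0.076, 0.1007]
eef_rot: [-1.566, -0.001, 0.075]
force: [0.3, 0.1, 0.3]
grip_width: 0.0941
t 7.5 grasp now [ 0.4316 -0.0949  0.1006] turn [-0.005 -0.002  0.001] shift now-axes [-0.13  0.27  0.05] target-axes [-0.13  0.27  0.05] width 0.0941 F [0.3 0.1 0.3]
  ik [-0.72  0.91  1.6   0.88  2.01 -1.1 ] low 0.032 now [-0.72  0.9   1.6   0.89  2.01 -1.09]
time_s: 8.2
ee_pos: [0.4294, -0.0755, 0.0998]
eef_rot: [-1.563, -0.0, 0.075]
force: [0.4, -0.6, 5.8]
grip_width: 0.062
```

```bash
python3 -m inch '[0,-1,0,0,0,0,0.5,0,-1,0,0,0,0,0.5,0,-1,0,0,0,0,0.5,0,-1,0,0,0,0,0.5,0,-1,0,0,0,0,0.5,0,-1,0,0,0,0,0.5,0,-2,0,0,0,0,0.5,0,-3,0,0,0,0,0.5,0,-4,0,0,0,0,0.5,0,-4,0,0,0,0,0.5,0,0,0,0,0,0,0.5]'
python3 plan.py .634 .171 .20 -5 0
python3 - <<'E'
from h import *
im,P=cloud("scene"); cv2.imwrite("pics/s2.png",im[150:350,180:450][...,::-1])
o=ctrl.get_obs();print(o["force"])
for c in "by":
    m=mask(im,c)&(P[...,0]<.52)&(P[...,2]>.01)&(P[...,2]<.5); q=P[m]
    m2=q[:,1]<.0; print(c,m.sum(),np.percentile(q,[2,50,98],axis=0).round(3).tolist())
E
```

```text
time_s: 9.57
ee_pos: [0.4295, -0.0768, 0.2915]
eef_rot: [-1.567, -0.003, 0.075]
force: [0.2, -0.3, -0.8]
grip_width: 0.0619
t 9.6 grasp now [ 0.4309 -0.0957  0.2914] turn [2.393 0.008 2.034] shift now-axes [24.1   9.32 22.84] target-axes [26.47 -9.15 20.12] width 0.0619 F [ 0.2 -0.3 -0.8]
  ik [0.38 0.51 2.03 3.69 1.04 1.27] low 0.142 now [-0.72  0.56  1.63  1.04  2.2  -0.79]
[-0.18080489  0.41176936 -0.42257151]
b 79 [[0.389, 0.012, 0.082], [0.428, 0.021, 0.134], [0.451, 0.073, 0.138]]
y 1929 [[0.4, -0.128, 0.016], [0.427, -0.1, 0.266], [0.463, -0.065, 0.326]]
```

View pics/s2.png

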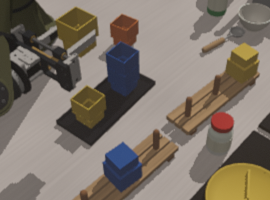

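Top yellow tumbler is held at (75,30 in the crop), and the lower one stays on the tray. Carrying toward rack_a, yawing forward, then rolling.

```bash
python3 -m inch '[3.4,0,2.4,0,0,0,0.5,3.4,0,2.4,0,0,0,0.5,3.4,0,2.4,0,0,0,0.5,3.4,0,2.4,0,0,0,0.5,3.4,0,2.4,0,0,0,0.5,0,0,0,0,0.174,0,0.5,0,0,0,0,0.174,0,0.5,0,0,0,0,0.174,0,0.5,0,0,0,0,0.174,0,0.5,0,0,0,0,0.174,0,0.5,0,0,0,0,0.174,0,0.5,0,0,0,0,0.174,0,0.5,0,0,0,0,0.174,0,0.5,0,0,0,0,0.174,0,0.5,0,0,0,0,0.174,0,0.5,0,0,0,0,0,0,0.5]'
python3 plan.py .634 .171 .20 -5 0
python3 -m inch '[0,0,0,0,0,0.174,0.5,0,0,0,0,0,0.174,0.5,0,0,0,0,0,0.174,0.5,0,0,0,0,0,0.174,0.5,0,0,0,0,0,0.174,0.5,0,0,0,0,0,0.174,0.5,0,0,0,0,0,0.174,0.5,0,0,0,0,0,0.174,0.5,0,0,0,0,0,0.174,0.5,0,0,0,0,0,0.174,0.5,0,0,0,0,0,0.174,0.5,0,0,0,0,0,0.174,0.5,0,0,0,0,0,0.174,0.5,0,0,0,0,0,0.174,0.5,0,0,0,0,0,0.174,0.5,0,0,0,0,0,0.174,0.5,0,0,0,0,0,0.174,0.5,0,0,0,0,0,0.174,0.5,0,0,0,0,0,0,0.5]'
python3 plan.py .634 .171 .20 -5 0
```

```text
time_s: 11.62
ee_pos: [0.5939, 0.0571, 0.2954]
eef_rot: [-1.549, 0.004, -1.523]
force: [0.2, 0.6, -0.7]
grip_width: 0.0617
t 11.6 grasp now [0.575  0.0561 0.295 ] turn [0.212 0.034 3.129] shift now-axes [-10.9    9.72   6.22] target-axes [11.7  -9.54  4.9 ] width 0.0617 F [ 0.2  0.6 -0.7]
  ik [0.38 0.51 2.03 3.69 1.04 1.27] low 0.142 now [ 0.02  0.11  2.27  3.11  0.84 -1.54]
time_s: 14.0
ee_pos: [0.5943, 0.0552, 0.296]
eef_rot: [1.548, 0.008, 1.618]
force: [0.3, -0.8, 0.1]
grip_width: 0.0621
t 14.0 grasp now [0.5753 0.0543 0.2956] turn [ 0.024 -0.134  0.006] shift now-axes [11.2  -9.66  6.17] target-axes [11.88 -9.6   4.84] width 0.0621 F [ 0.3 -0.8  0.1]
  ik [0.38 0.51 2.03 3.69 1.04 1.27] low 0.142 now [0.02 0.11 2.27 3.1  0.84 1.59]
```

```bash
python3 -m inch '[0,0,0,0.024,-0.134,0.006,0.5,2.4,-2.5,1,0,0,0,0.5,2.4,-2.5,1,0,0,0,0.5,2.4,-2.5,1,0,0,0,0.5,2.4,-2.5,1,0,0,0,0.5,2.3,-2.5,0.8,0,0,0,0.5,0,0,0,0,0,0,0.5]'
python3 plan.py .633 .171 .074 -5 0
python3 - <<'E'
from h import *
im,P=cloud("scene"); cv2.imwrite("pics/s3.png",cv2.resize(im[130:330,220:460],None,fx=2,fy=2)[...,::-1])
im,P=cloud("top")
m=mask(im,"y")&(P[...,2]>.13)&(P[...,2]<.25); q=P[m]; t=q[q[:,2]>np.percentile(q[:,2],98)-.01]; print(np.percentile(q[:,2],98),cv2.minAreaRect((t[:,:2]*1000).astype(np.float32)))
E
```

```text
time_s: 14.88
ee_pos: [0.652, 0.1716, 0.1713]
eef_rot: [1.564, 0.005, 1.508]
force: [0.1, -0.6, -0.4]
grip_width: 0.062
t 14.9 grasp now [0.633  0.1728 0.1711] turn [ 0.007 -0.025  0.005] shift now-axes [-0.18 -9.73 -0.06] target-axes [-0.22 -9.73  0.01] width 0.062 F [ 0.1 -0.6 -0.4]
  ik [0.38 0.83 1.97 3.64 1.26 1.41] low 0.023 now [0.37 0.58 2.03 3.63 1.1  1.32]
0.22257979329470298 ((357.2152099609375, 110.16560363769531), (618.8753662109375, 58.68345260620117), 12.299812316894531)
```

View pics/s3.png

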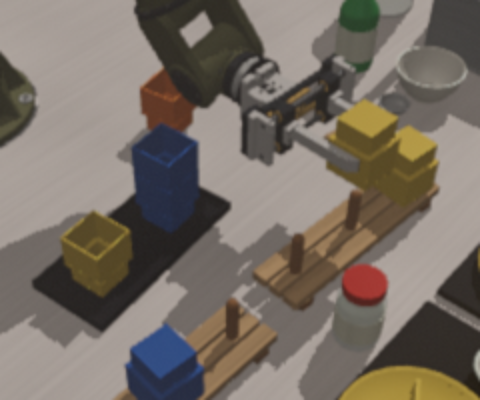

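The held cup is inverted at (365,140), apparently above peg 2 (354,210). I'm checking that against depth before lowering.

```bash
cat > cup.py <<'E'
from h import *
import sys
def tops(c,lo,hi,xr=(.3,.72),yr=(-.42,.42),cams=("scene","top")):
    for n in cams:
        im,P=cloud(n); m=mask(im,c)&(P[...,2]>lo)&(P[...,2]<hi)&(P[...,0]>xr[0])&(P[...,0]<xr[1])&(P[...,1]>yr[0])&(P[...,1]<yr[1])
        k,L,st,ce=cv2.connectedComponentsWithStats(m.astype(np.uint8))
        for i in range(1,k):
            if st[i,4]<40: continue
            q=P[L==i]; zt=np.percentile(q[:,2],90); t=q[q[:,2]>zt-.01]; r=cv2.minAreaRect((t[:,:2]*1000).astype(np.float32))
            print(n,c,st[i,4],"ztop %.3f"%zt,"rect",np.round(r[0],1),np.round(r[1],1),round(r[2],1))
if __name__=="__main__":
    a=sys.argv; v=[float(x) for x in a[2:]]; tops(a[1],v[0],v[1],tuple(v[2:4]) if len(v)>2 else (.3,.72),tuple(v[4:6]) if len(v)>4 else (-.42,.42))
E
python3 cup.py y .12 .25 .56 .72
```

```text
scene y 972 ztop 0.219 rect [634.  167.8] [53.6 52.2] 86.5
top y 546 ztop 0.222 rect [632.4 169.8] [50.4 50.5] 85.8
```

```bash
python3 -m inch '[-0.05,-3,0,0,0,0,0.5,-0.05,-3,0,0,0,0,0.5,0,-2,0,0,0,0,0.5,0,-1.2,0,0,0,0,0.5,0,-0.7,0,0,0,0,0.5,0,-0.4,0,0,0,0,0.5,0,0,0,0,0,0,0.5]'
python3 cup.py y .08 .25 .56 .72
```

```text
time_s: 15.95
ee_pos: [0.653, 0.1695, 0.071]
eef_rot: [1.561, -0.001, 1.505]
force: [0.5, -0.8, -1.0]
grip_width: 0.0621
scene y 475 ztop 0.112 rect [642.8 279.6] [53.5 52.1] 82.3
scene y 622 ztop 0.117 rect [635.5 168.9] [55.1 52.2] 86.0
top y 383 ztop 0.114 rect [640.2 280.1] [50.4 50. ] 81.3
top y 425 ztop 0.119 rect [633.1 169.1] [50.9 49.4] 86.2
```

Lower 4 mm more, open to 0.82, and lift away.

```bash
python3 -m inch '[0,-0.4,0,0,0,0,0.5,0,0,0,0,0,0,0.82,0,0,0,0,0,0,0.82,0,0,0,0,0,0,0.82,0,0,0,0,0,0,0.82]'
python3 -m inch '[0,0,-2,0,0,0,0.82,0,0,-3,0,0,0,0.82,0,0,-4,0,0,0,0.82,0,2,-2,0,0,0,0.82,0,4,0,0,0,0,0.82,0,5,0,0,0,0,1,0,5,0,0,0,0,1,0,0,0,0,0,0,1]'
python3 cup.py y .08 .25 .56 .72; python3 cup.py y .03 .11 .36 .5;python3 cup.py b .03 .2 .3 .5; python3 plan.py .43 -.095 .29 94.4 1
```

```text
time_s: 16.68
ee_pos: [0.653, 0.1695, 0.0668]
eef_rot: [1.561, -0.001, 1.505]
force: [1.0, 0.1, 0.4]
grip_width: 0.0772
time_s: 17.68
ee_pos: [0.5418, 0.1769, 0.2304]
eef_rot: [1.554, -0.005, 1.505]
force: [-0.5, 0.0, -0.5]
grip_width: 0.0942
scene y 466 ztop 0.112 rect [641.3 279.4] [50.1 53.3] 80.8
scene y 501 ztop 0.111 rect [636.7 169.5] [55.9 50.7] 85.8
top y 396 ztop 0.115 rect [640.1 280.7] [49.4 50.5] 80.6
top y 399 ztop 0.114 rect [634.4 170.2] [51.8 50.3] 87.1
scene y 758 ztop 0.083 rect [431.1 -94.4] [63.5 64.1] 4.3
top y 274 ztop 0.087 rect [430.4 -93.7] [62.2 61.9] 5.1
top b 544 ztop 0.134 rect [419.4  45.3] [61.2 62.5] 2.3
t 18.0 grasp now [0.5226 0.1779 0.2237] turn [-2.37   0.007 -2.054] shift now-axes [-25.96   6.66  -9.56] target-axes [-13.2   -6.61 -24.32] width 0.0938 F [ 0.6  0.3 -0.9]
  ik [-0.72  0.56  1.63  1.04  2.2  -0.79] low 0.216 now [0.51 0.32 2.27 3.79 1.12 1.25]
```

Run:
```python
from low import *
def RT(yaw,tilt):
    R=Rh(np.radians(yaw),1); y=np.radians(yaw); return Rn.from_rotvec(np.array([-np.sin(y),np.cos(y),0])*np.radians(tilt)).as_matrix()@R
for nm,g,y,t in (("left",(.42,.24,.065),90,0),("left",(.44,.26,.065),75,0),("left",(.44,.25,.065),60,0),("right",(.34,-.42,.065),-52,0),("right",(.34,-.40,.065),-45,0),("bbot",(.4192,.0441,.07),94.5,4),("bbot",(.4192,.0441,.07),94.5,0)):
    for q in ik(RT(y,t),g,n=8): print(nm,g,y,t,q.round(2),"low %.3f"%low(q))
Rd=lambda a:E("z",a)@E("x",np.pi)
for a in (4.5,94.5,-85.5):
  for g in((.43,-.0945,.06),(.42,.24,.06),(.34,-.42,.06)):
    for q in ik(Rd(np.radians(a)),g,n=6): print(a,g,q.round(2))
```

```text
left (0.42, 0.24, 0.065) 90 0 [-0.11  0.84  1.98  1.46  1.61 -1.25] low 0.006
left (0.44, 0.26, 0.065) 75 0 [-0.05  0.82  2.09  1.77  1.52 -1.34] low 0.011
left (0.44, 0.25, 0.065) 60 0 [-0.01  0.81  2.23  2.08  1.52 -1.48] low 0.018
right (0.34, -0.42, 0.065) -52 0 [-1.    0.81  2.29  3.05  1.53 -1.57] low 0.024
right (0.34, -0.4, 0.065) -45 0 [-1.07  0.81  2.32  2.85  1.56 -1.57] low 0.024
bbot (0.4192, 0.0441, 0.07) 94.5 4 [-0.51  0.84  1.83  1.    1.76 -1.18] low 0.025
bbot (0.4192, 0.0441, 0.07) 94.5 0 [-0.52  0.88  1.81  1.02  1.82 -1.19] low 0.008
4.5 (0.43, -0.0945, 0.06) [-0.3   0.29  1.97 -0.    0.88 -0.38]
4.5 (0.42, 0.24, 0.06) [ 0.44  0.37  1.86 -0.    0.91  0.36]
4.5 (0.34, -0.42, 0.06) [-0.96  0.47  1.7   0.    0.97 -1.04]
94.5 (0.43, -0.0945, 0.06) [-0.3   0.29  1.97  0.    0.88 -1.95]
94.5 (0.42, 0.24, 0.06) [ 0.44  0.37  1.86 -0.    0.91 -1.21]
-85.5 (0.43, -0.0945, 0.06) [-0.3   0.29  1.97 -0.    0.88  1.19]
-85.5 (0.42, 0.24, 0.06) [ 0.44  0.37  1.86 -0.    0.91  1.94]
-85.5 (0.34, -0.42, 0.06) [-0.96  0.47  1.7  -0.    0.97  0.53]
```

Re-measured ybot at (0.4305,-0.094), and the first tumbler hangs. The forward line to peg a1 is blocked by the blue stack, so the lower yellow gets parked on free counter at the right first. Un-rolling and yawing back now.

```bash
python3 -m inch '[0,3,0,0,0,-0.174,1,0,3,0,0,0,-0.174,1,0,0,0,0,0,-0.174,1,0,0,0,0,0,-0.174,1,0,0,0,0,0,-0.174,1,0,0,0,0,0,-0.174,1,0,0,0,0,0,-0.174,1,0,0,0,0,0,-0.174,1,0,0,0,0,0,-0.174,1,0,0,0,0,0,-0.174,1,0,0,0,0,0,-0.174,1,0,0,0,0,0,-0.174,1,0,0,0,0,0,-0.174,1,0,0,0,0,0,-0.174,1,0,0,0,0,0,-0.174,1,0,0,0,0,0,-0.174,1,0,0,0,0,0,-0.174,1,0,0,0,0,0,-0.174,1,0,0,0,0,0,0,1]' >/dev/null
python3 -m inch '[0,0,0,0,-0.174,0,1,0,0,0,0,-0.174,0,1,0,0,0,0,-0.174,0,1,0,0,0,0,-0.174,0,1,0,0,0,0,-0.174,0,1,0,0,0,0,-0.174,0,1,0,0,0,0,-0.174,0,1,0,0,0,0,-0.174,0,1,0,0,0,0,-0.174,0,1,0,0,0,0,-0.174,0,1,0,0,0,0,0,0,1]'
python3 plan.py .4305 -.0942 .07 94.4 1 4
```

```text
time_s: 21.72
ee_pos: [0.5503, 0.1831, 0.2965]
eef_rot: [-1.541, -0.045, -0.162]
force: [0.7, 0.7, 0.9]
grip_width: 0.0939
t 21.7 grasp now [0.5473 0.1644 0.2959] turn [-0.093 -0.24   0.04 ] shift now-axes [ -8.83  21.58 -28.11] target-axes [-14.07  24.45 -23.19] width 0.0939 F [0.7 0.7 0.9]
  ik [-0.72  0.93  1.6   0.84  1.93 -1.12] low 0.023 now [-0.24  0.46  1.78  1.55  1.65 -0.72]
```

```bash
python3 -m inch '[0,0,0,-0.047,-0.12,0.02,1,0,0,0,-0.047,-0.12,0.02,1,-2.35,0,-3.9,0,0,0,1,-2.35,0,-3.9,0,0,0,1,-2.35,0,-3.9,0,0,0,1,-2.35,0,-3.9,0,0,0,1,-2.35,0,-3.9,0,0,0,1,-2.35,0,-3.9,0,0,0,1,0,4,0,0,0,0,1,0,4,0,0,0,0,1,0,4,0,0,0,0,1,0,0,0,0,0,0,1]' 
python3 plan.py .4305 -.0942 .07 94.4 1 4;python3 cup.py y .03 .11 .36 .5
```

```text
time_s: 23.22
ee_pos: [0.4271, -0.0674, 0.1924]
eef_rot: [-1.638, 0.0, 0.075]
force: [0.6, 0.7, 0.9]
grip_width: 0.0944
t 23.2 grasp now [ 0.4285 -0.0863  0.1937] turn [-0.002 -0.002 -0.001] shift now-axes [ 0.14 12.4   0.03] target-axes [ 0.13 12.4   0.06] width 0.0944 F [0.6 0.7 0.9]
  ik [-0.72  0.93  1.6   0.84  1.93 -1.12] low 0.023 now [-0.71  0.68  1.66  0.92  2.05 -0.96]
scene y 448 ztop 0.083 rect [449.  -85.7] [41.2 76.7] 35.8
top y 205 ztop 0.087 rect [431.8 -93.8] [60.2 62.5] 1.5
```

```bash
python3 -m inch '[0.05,4,0,0,0,0,1,0.05,4,0,0,0,0,1,0.03,2,0,0,0,0,1,0,1.4,0,0,0,0,1,0,0.9,0,0,0,0,1,0,0,0,0,0,0,1]' 
python3 -m inch '[0,0,0,0,0,0,0.5,0,0,0,0,0,0,0.5,0,0,0,0,0,0,0.5,0,0,0,0,0,0,0.5,0,0,0,0,0,0,0.5,0,-0.5,0,0,0,0,0.5,0,-1,0,0,0,0,0.5,0,-2,0,0,0,0,0.5,0,-4,0,0,0,0,0.5,0,-4,0,0,0,0,0.5,0,-4,0,0,0,0,0.5,0,0,0,0,0,0,0.5]' 25;python3 plan.py .34 -.42 .17 -52 1 4
```

```text
time_s: 24.08
ee_pos: [0.4304, -0.077, 0.0715]
eef_rot: [-1.643, -0.006, 0.076]
force: [0.3, 0.4, -0.4]
grip_width: 0.0939
time_s: 25.58
ee_pos: [0.4287, -0.0659, 0.2281]
eef_rot: [-1.646, -0.009, 0.077]
force: [-0.4, 0.8, -1.8]
grip_width: 0.0618
t 25.6 grasp now [ 0.4302 -0.0848  0.2295] turn [-0.01   2.548  0.189] shift now-axes [-10.58   8.55 -35.66] target-axes [28.79  4.23 24.69] width 0.0618 F [-0.4  0.8 -1.8]
  ik [-1.    0.37  2.38  3.04  1.11 -1.53] low 0.144 now [-0.71  0.61  1.66  0.95  2.08 -0.91]
```

```bash
python3 -m inch '[3,-0.5,-4.3,0,0,0,0.5,3,-0.5,-4.3,0,0,0,0.5,3,-0.5,-4.3,0,0,0,0.5,0,0,0,0,0.17,0.0125,0.5,0,0,0,0,0.17,0.0125,0.5,0,0,0,0,0.17,0.0125,0.5,0,0,0,0,0.17,0.0125,0.5,0,0,0,0,0.17,0.0125,0.5,0,0,0,0,0.17,0.0125,0.5,0,0,0,0,0.17,0.0125,0.5,0,0,0,0,0.17,0.0125,0.5,0,0,0,0,0.17,0.0125,0.5,0,0,0,0,0.17,0.0125,0.5,0,0,0,0,0.17,0.0125,0.5,0,0,0,0,0.17,0.0125,0.5,0,0,0,0,0.17,0.0125,0.5,0,0,0,0,0.17,0.0125,0.5,0,0,0,0,0.17,0.0125,0.5,0,0,0,0,0,0,0.5]'
python3 plan.py .34 -.42 .068 -52 1 4
python3 - <<'E'
from h import *
im,P=cloud("top"); cv2.imwrite("pics/t4.png",im[...,::-1])
print(P[255:262:6,495:515:6,:].round(3).tolist())
E
```

```text
time_s: 27.95
ee_pos: [0.5363, -0.1888, 0.2614]
eef_rot: [-1.6, 0.013, -2.214]
force: [1.3, 1.0, -1.3]
grip_width: 0.0616
t 27.9 grasp now [ 0.5211 -0.1774  0.262 ] turn [-0.039  0.264  0.001] shift now-axes [31.01 19.08  0.55] target-axes [29.7  18.87  9.37] width 0.0616 F [ 1.3  1.  -1.3]
  ik [-1.    0.74  2.31  3.05  1.41 -1.56] low 0.044 now [-0.2   0.15  2.3   3.71  0.93 -1.91]
[[[0.434, -0.502, 0.006], [0.435, -0.522, 0.001], [0.435, -0.537, 0.01], [0.431, -0.536, 0.06]], [[0.413, -0.481, 0.068], [0.412, -0.492, 0.087], [0.415, -0.523, 0.046], [0.412, -0.524, 0.092]]]
```

View pics/t4.png

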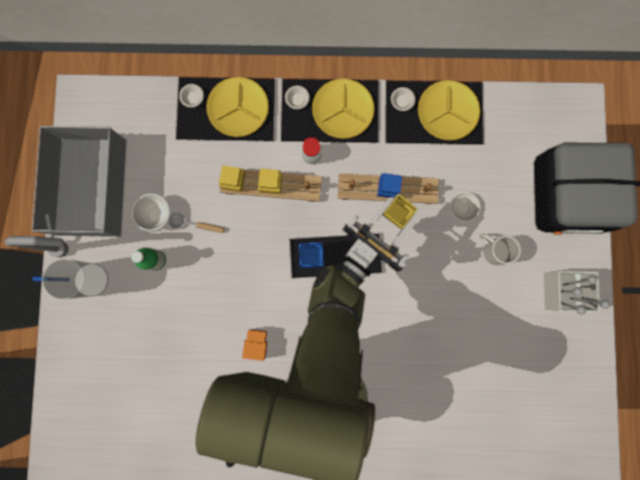

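The picture shows the held yellow at (400,210) and the first one hung at (270,180). The orange look-alike was tipped over, now at (255,345), probably when I retracted backward along the tool. From now on I retreat upward only. Parking the yellow.

```bash
python3 -m inch '[0,0,0,-0.02,0.132,0,0.5,0,0,0,-0.02,0.132,0,0.5,5,0,1.56,0,0,0,0.5,5,0,1.56,0,0,0,0.5,5,0,1.56,0,0,0,0.5,5,0,1.56,0,0,0,0.5,5,0,1.56,0,0,0,0.5,4.7,0,1.56,0,0,0,0.5,0,4,0,0,0,0,0.5,0,4,0,0,0,0,0.5,0,4,0,0,0,0,0.5,0,3,0,0,0,0,0.5,0,1.5,0,0,0,0,0.5,0,0,0,0,0,0,0.5]'
python3 plan.py .34 -.42 .068 -52 1 4; python3 cup.py y .03 .2 .25 .45 -.5 -.35
```

```text
time_s: 29.75
ee_pos: [0.3525, -0.4426, 0.0874]
eef_rot: [-1.64, 0.003, -2.472]
force: [-0.9, 0.3, -0.7]
grip_width: 0.0619
t 29.8 grasp now [ 0.3407 -0.4278  0.0887] turn [-0.001  0.007 -0.002] shift now-axes [-0.41  2.11 -0.51] target-axes [-0.41  2.11 -0.51] width 0.0619 F [-0.9  0.3 -0.7]
  ik [-1.    0.74  2.31  3.05  1.41 -1.56] low 0.044 now [-1.02  0.67  2.31  3.02  1.34 -1.55]
scene y 1099 ztop 0.098 rect [ 344.7 -431.5] [64.  64.5] 37.1
top y 370 ztop 0.102 rect [ 342.4 -429.7] [60.9 63.4] 39.2
```

```bash
python3 -m inch '[0,1,0,0,0,0,0.5,0,0.6,0,0,0,0,0.5,0,0.4,0,0,0,0,0.5,0,0,0,0,0,0,0.5,0,0,0,0,0,0,0.9,0,0,0,0,0,0,0.9,0,0,0,0,0,0,0.9,0,-2,0,0,0,0,0.9,0,-4,0,0,0,0,1,0,-5,0,0,0,0,1,0,-5,0,0,0,0,1,0,-5,0,0,0,0,1,0,0,0,0,0,0,1]'
python3 cup.py y .03 .2 .25 .45 -.5 -.35
python3 plan.py .4192 .0445 .0985 93.8 1; python3 cup.py b .08 .2 .3 .5
```

```text
time_s: 31.48
ee_pos: [0.3606, -0.4532, 0.2839]
eef_rot: [-1.627, 0.0, -2.474]
force: [0.2, 0.2, 0.3]
grip_width: 0.0944
scene y 1056 ztop 0.078 rect [ 344.8 -431.1] [63.4 63.1] 37.4
top y 148 ztop 0.078 rect [ 333.9 -454.8] [29.6 59. ] 73.5
t 31.6 grasp now [ 0.3485 -0.4379  0.28  ] turn [ 0.024 -2.539 -0.082] shift now-axes [-36.46  20.39 -35.75] target-axes [ 9.18 18.03 51.13] width 0.094 F [-1.   0.5  0.2]
  ik [-0.52  0.81  1.84  1.04  1.83 -1.16] low 0.035 now [-1.01  0.05  2.31  2.98  0.74 -1.46]
top b 267 ztop 0.137 rect [419.6  45.4] [61.1 62.9] 1.7
```

```bash
python3 -m inch '[-4.4,0,-1.8,0,0,0,1,-4.4,0,-1.8,0,0,0,1,-4.4,0,-1.8,0,0,0,1,-4.4,0,-1.8,0,0,0,1,-4.4,0,-1.8,0,0,0,1,-4.4,0,-1.8,0,0,0,1,0,0,0,0,0,0,1]' >/dev/null
python3 -m inch '[0,0,0,0.002,-0.17,-0.005,1,0,0,0,0.002,-0.17,-0.005,1,0,0,0,0.002,-0.17,-0.005,1,0,0,0,0.002,-0.17,-0.005,1,0,0,0,0.002,-0.17,-0.005,1,0,0,0,0.002,-0.17,-0.005,1,0,0,0,0.002,-0.17,-0.005,1,0,0,0,0.002,-0.17,-0.005,1,0,0,0,0.002,-0.17,-0.005,1,0,0,0,0.002,-0.17,-0.005,1,0,0,0,0.002,-0.17,-0.005,1,0,0,0,0.002,-0.17,-0.005,1,0,0,0,0.002,-0.17,-0.005,1,0,0,0,0.002,-0.17,-0.005,1,0,0,0,0.002,-0.17,-0.005,1,0,0,0,0,0,0,1]'
python3 plan.py .4192 .0445 .0985 93.8 1
```

```text
time_s: 34.55
ee_pos: [0.5108, -0.2118, 0.3025]
eef_rot: [-1.581, -0.055, -0.277]
force: [0.4, 0.9, -0.6]
grip_width: 0.0938
t 34.5 grasp now [ 0.5056 -0.23    0.3027] turn [ 0.02  -0.344  0.053] shift now-axes [-17.57  19.21  24.13] target-axes [-7.45 20.4  28.08] width 0.0938 F [ 0.4  0.9 -0.6]
  ik [-0.52  0.81  1.84  1.04  1.83 -1.16] low 0.035 now [-0.88  0.68  1.38  1.25  2.09 -0.63]
```

```bash
python3 -m inch '[0,0,0,0.01,-0.172,0.027,1,0,0,0,0.01,-0.172,0.027,1,-1.5,0,5.6,0,0,0,1,-1.5,0,5.6,0,0,0,1,-1.5,0,5.6,0,0,0,1,-1.5,0,5.6,0,0,0,1,-1.5,0,5.6,0,0,0,1,0,4,0,0,0,0,1,0,4,0,0,0,0,1,0,0,0,0,0,0,1]'
python3 plan.py .4192 .0448 .0985 93.8 1; python3 cup.py b .08 .2 .3 .5
```

```text
time_s: 35.8
ee_pos: [0.4164, 0.0633, 0.2222]
eef_rot: [-1.57, 0.004, 0.063]
force: [0.2, -0.6, 0.4]
grip_width: 0.0944
t 35.8 grasp now [0.4176 0.0444 0.2222] turn [-0.    -0.003 -0.004] shift now-axes [ 0.22 12.37  0.03] target-axes [ 0.16 12.37  0.03] width 0.0944 F [ 0.2 -0.6  0.4]
  ik [-0.52  0.81  1.84  1.04  1.83 -1.16] low 0.035 now [-0.52  0.53  1.89  1.11  1.94 -0.94]
top b 270 ztop 0.137 rect [419.3  45.4] [61. 63.] 1.6
```

```bash
python3 -m inch '[0.08,4,0,0,0,0,1,0.08,4,0,0,0,0,1,0,2.5,0,0,0,0,1,0,1.6,0,0,0,0,1,0,0,0,0,0,0,1,0,0,0,0,0,0,1]'
python3 -m inch '[0,0,0,0,0,0,0.5,0,0,0,0,0,0,0.5,0,0,0,0,0,0,0.5,0,0,0,0,0,0,0.5,0,0,0,0,0,0,0.5,0,-0.5,0,0,0,0,0.5]' 25
python3 -m inch '[0,-1,0,0,0,0,0.5,0,-1,0,0,0,0,0.5,0,-1,0,0,0,0,0.5,0,-1,0,0,0,0,0.5,0,-1,0,0,0,0,0.5,0,-1.5,0,0,0,0,0.5,0,-3,0,0,0,0,0.5,0,-4,0,0,0,0,0.5,0,-4,0,0,0,0,0.5,0,0,0,0,0,0,0.5]'
python3 plan.py .623 -.289 .2 -8 0; python3 cup.py b .05 .35 .3 .5
```

```text
time_s: 36.65
ee_pos: [0.4193, 0.063, 0.1036]
eef_rot: [-1.574, -0.003, 0.067]
force: [-0.3, -1.0, -0.6]
grip_width: 0.0938
time_s: 37.4
ee_pos: [0.4188, 0.0633, 0.1076]
eef_rot: [-1.573, -0.001, 0.067]
force: [-0.7, 0.4, -1.4]
grip_width: 0.0619
time_s: 38.65
ee_pos: [0.4186, 0.0637, 0.2849]
eef_rot: [-1.576, -0.006, 0.067]
force: [-0.6, -0.4, -1.5]
grip_width: 0.0614
t 38.6 grasp now [0.4199 0.0448 0.285 ] turn [-2.433e+00 -2.000e-03 -1.975e+00] shift now-axes [ 19.83   8.79 -36.91] target-axes [-32.09  -8.49  27.05] width 0.0614 F [-0.6 -0.4 -1.5]
  ik [-0.68  0.54  1.97  2.5   1.04  1.93] low 0.139 now [-0.52  0.41  1.87  1.16  2.   -0.81]
scene b 75 ztop 0.318 rect [435.6  32.3] [77.4 45.9] 53.9
scene b 64 ztop 0.087 rect [436.   30.7] [76.5 46. ] 54.6
top b 627 ztop 0.314 rect [418.7  46. ] [58.3 62.1] 4.4
```

```bash
python3 -m inch '[3.2,0,-3,0,0,0,0.5,3.2,0,-3,0,0,0,0.5,3.2,0,-3,0,0,0,0.5,3.2,0,-3,0,0,0,0.5,3.2,0,-3,0,0,0,0.5,0,0,0,0,0.174,0,0.5,0,0,0,0,0.174,0,0.5,0,0,0,0,0.174,0,0.5,0,0,0,0,0.174,0,0.5,0,0,0,0,0.174,0,0.5,0,0,0,0,0.174,0,0.5,0,0,0,0,0.174,0,0.5,0,0,0,0,0.174,0,0.5,0,0,0,0,0.174,0,0.5,0,0,0,0,0.174,0,0.5,0,0,0,0,0,0,0.5]'
python3 -m inch '[0,0,0,0,0,0.174,0.5,0,0,0,0,0,0.174,0.5,0,0,0,0,0,0.174,0.5,0,0,0,0,0,0.174,0.5,0,0,0,0,0,0.174,0.5,0,0,0,0,0,0.174,0.5,0,0,0,0,0,0.174,0.5,0,0,0,0,0,0.174,0.5,0,0,0,0,0,0.174,0.5,0,0,0,0,0,0.174,0.5,0,0,0,0,0,0.174,0.5,0,0,0,0,0,0.174,0.5,0,0,0,0,0,0.174,0.5,0,0,0,0,0,0.174,0.5,0,0,0,0,0,0.174,0.5,0,0,0,0,0,0.174,0.5,0,0,0,0,0,0.174,0.5,0,0,0,0,0,0.174,0.5,0,0,0,0,0,0,0.5]'
python3 plan.py .623 -.289 .17 -8 0
```

```text
time_s: 40.75
ee_pos: [0.5903, -0.0737, 0.2849]
eef_rot: [-1.56, -0.005, -1.605]
force: [-0.2, -0.2, -1.0]
grip_width: 0.0619
time_s: 43.12
ee_pos: [0.5906, -0.0759, 0.2854]
eef_rot: [1.559, 0.017, 1.536]
force: [-0.1, -0.8, -1.6]
grip_width: 0.0618
t 43.1 grasp now [ 0.5716 -0.0752  0.2852] turn [ 0.012 -0.105  0.016] shift now-axes [-21.19 -11.97   5.74] target-axes [-20.66 -11.54   8.08] width 0.0618 F [-0.1 -0.8 -1.6]
  ik [-0.68  0.61  1.96  2.52  1.09  1.89] low 0.111 now [-0.32  0.13  2.28  2.77  0.88  1.8 ]
```

```bash
python3 -m inch '[0,0,0,0.012,-0.105,0.016,0.5,-4.1,0,1.6,0,0,0,0.5,-4.1,0,1.6,0,0,0,0.5,-4.1,0,1.6,0,0,0,0.5,-4.1,0,1.6,0,0,0,0.5,-4.1,0,1.6,0,0,0,0.5,0,-4,0,0,0,0,0.5,0,-4,0,0,0,0,0.5,0,-3,0,0,0,0,0.5,0,0,0,0,0,0,0.5]'
python3 plan.py .623 -.289 .068 -8 0;  python3 cup.py b .14 .35 .55 .72
python3 - <<'E'
from h import *
im,P=cloud("scene"); cv2.imwrite("pics/s5.png",cv2.resize(im[200:420,180:420],None,fx=2,fy=2)[...,::-1])
im,P=cloud("top")
m=(P[...,2]>.06)&(P[...,2]<.1)&(P[...,0]>.58)&(P[...,0]<.66)&(P[...,1]<-.24)&(P[...,1]>-.34); print(m.sum(),np.nanmean(P[m],0))
E
```

```text
time_s: 44.38
ee_pos: [0.6403, -0.2896, 0.173]
eef_rot: [1.574, -0.0, 1.43]
force: [-0.4, 0.5, -0.0]
grip_width: 0.0615
t 44.4 grasp now [ 0.6215 -0.2869  0.1731] turn [-0.003  0.001 -0.   ] shift now-axes [ -0.19 -10.5    0.21] target-axes [ -0.18 -10.5    0.17] width 0.0615 F [-0.4  0.5 -0. ]
  ik [-0.68  0.86  1.9   2.57  1.24  1.77] low 0.015 now [-0.68  0.6   1.97  2.53  1.08  1.89]
scene b 886 ztop 0.222 rect [ 625.  -289.8] [49.8 51.9] 81.4
top b 550 ztop 0.226 rect [ 623.  -286.9] [51.8 50.4] 80.6
0 [nan nan nan]<stdin>:4: RuntimeWarning: Mean of empty slice
```

View pics/s5.png

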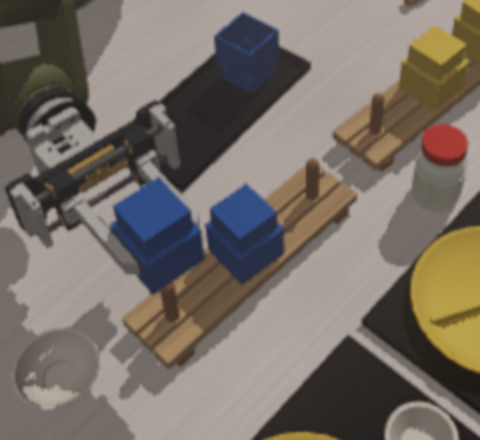

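The blue cup is inverted over peg b1, whose foot shows at (172,318). The bottom blue remains at (246,52) and the dish is clear. Lowering and releasing.

```bash
python3 -m inch '[-0.1,-3,0.1,0,0,0,0.5,-0.1,-3,0.1,0,0,0,0.5,0,-2,0,0,0,0,0.5,0,-1.2,0,0,0,0,0.5,0,-0.7,0,0,0,0,0.5,0,-0.5,0,0,0,0,0.5,0,0,0,0,0,0,0.5]'
python3 cup.py b .08 .25 .56 .72
```

```text
time_s: 45.45
ee_pos: [0.6429, -0.2919, 0.0725]
eef_rot: [1.569, -0.001, 1.429]
force: [-0.6, 0.9, -0.5]
grip_width: 0.0619
scene b 467 ztop 0.111 rect [ 629.2 -180.2] [50.4 50.5] 82.8
scene b 803 ztop 0.121 rect [ 627.5 -292.2] [49.4 53.3] 82.6
top b 384 ztop 0.114 rect [ 625.3 -177.6] [52.4 49.3] 81.9
top b 440 ztop 0.124 rect [ 624.9 -288.9] [51.4 48.6] 80.8
```

```bash
python3 -m inch '[0,-0.4,0,0,0,0,0.5,0,0,0,0,0,0,0.5,0,0,0,0,0,0,0.82,0,0,0,0,0,0,0.82,0,0,0,0,0,0,0.82,0,0,0,0,0,0,0.82,0,1,0,0,0,0,0.82,0,2,0,0,0,0,0.82,0,4,0,0,0,0,0.82,0,5,0,0,0,0,0.82,0,5,0,0,0,0,1,0,4,0,0,0,0,1,0,0,0,0,0,0,1]'
python3 cup.py b .02 .25; python3 plan.py .4192 .0448 .07 93.8 1 4
```

```text
time_s: 47.18
ee_pos: [0.6424, -0.2922, 0.2828]
eef_rot: [1.563, 0.001, 1.428]
force: [-0.5, 0.6, -0.9]
grip_width: 0.094
scene b 463 ztop 0.112 rect [ 630.5 -180.2] [50.2 50.7] 81.6
scene b 109 ztop 0.082 rect [ 639.7 -194.6] [80.9 42.6] 38.3
scene b 557 ztop 0.112 rect [ 627.3 -292. ] [50. 51.] 81.6
scene b 75 ztop 0.082 rect [ 651.3 -294.7] [60.5 14.1] 77.1
top b 458 ztop 0.114 rect [ 626.  -177.3] [51.9 48.7] 83.2
top b 302 ztop 0.114 rect [ 623.4 -294.6] [40.  48.9] 81.7
top b 260 ztop 0.086 rect [419.6  45.5] [62.2 61.7] 4.6
t 47.3 grasp now [ 0.6233 -0.2893  0.2784] turn [ 2.399 -0.072  1.944] shift now-axes [ 32.   -20.96 -27.28] target-axes [-20.01  18.34  38.35] width 0.0943 F [-0.3  0.3 -0.2]
  ik [-0.52  0.84  1.84  1.01  1.76 -1.18] low 0.025 now [-0.68  0.37  1.96  2.43  0.9   2.06]
```

```bash
python3 -m inch '[3.2,0,-2.5,0,0,0,1,3.2,0,-2.5,0,0,0,1,3.2,0,-2.5,0,0,0,1,3.2,0,-2.5,0,0,0,1,0,0,0,0,0,0,1]' >/dev/null
python3 -m inch '[0,0,0,0,0,-0.174,1,0,0,0,0,0,-0.174,1,0,0,0,0,0,-0.174,1,0,0,0,0,0,-0.174,1,0,0,0,0,0,-0.174,1,0,0,0,0,0,-0.174,1,0,0,0,0,0,-0.174,1,0,0,0,0,0,-0.174,1,0,0,0,0,0,-0.174,1,0,0,0,0,0,-0.174,1,0,0,0,0,0,-0.174,1,0,0,0,0,0,-0.174,1,0,0,0,0,0,-0.174,1,0,0,0,0,0,-0.174,1,0,0,0,0,0,-0.174,1,0,0,0,0,0,-0.174,1,0,0,0,0,0,-0.174,1,0,0,0,0,0,-0.174,1,0,0,0,0,0,0,1]' >/dev/null
python3 -m inch '[0,0,0,0,-0.174,0,1,0,0,0,0,-0.174,0,1,0,0,0,0,-0.174,0,1,0,0,0,0,-0.174,0,1,0,0,0,0,-0.174,0,1,0,0,0,0,-0.174,0,1,0,0,0,0,-0.174,0,1,0,0,0,0,-0.174,0,1,0,0,0,0,-0.174,0,1,0,0,0,0,-0.174,0,1,0,0,0,0,-0.1,0,1,0,0,0,0,0,0,1]'
python3 plan.py .4194 .0448 .07 93.8 1 4
```

```text
time_s: 51.78
ee_pos: [0.5635, -0.1514, 0.2785]
eef_rot: [-1.563, -0.005, 0.087]
force: [-0.3, 0.0, 0.4]
grip_width: 0.0939
t 51.8 grasp now [ 0.5652 -0.1703  0.2783] turn [-0.078  0.021  0.006] shift now-axes [-12.73  21.1   22.52] target-axes [-13.08  19.37  23.84] width 0.0939 F [-0.3  0.   0.4]
  ik [-0.52  0.84  1.84  1.01  1.76 -1.18] low 0.025 now [-0.67  0.88  1.1   1.22  2.26 -0.54]
```

```bash
python3 -m inch '[0,0,0,-0.078,0.021,0.006,1,-2.6,0,4.8,0,0,0,1,-2.6,0,4.8,0,0,0,1,-2.6,0,4.8,0,0,0,1,-2.6,0,4.8,0,0,0,1,-2.6,0,4.7,0,0,0,1,0,4,0,0,0,0,1,0,4,0,0,0,0,1,0,0,0,0,0,0,1,0,0,0,0,0,0,1]'
python3 plan.py .4194 .0448 .07 93.8 1 4; python3 cup.py b .05 .2 .3 .5
```

```text
time_s: 53.02
ee_pos: [0.4187, 0.0719, 0.1836]
eef_rot: [-1.642, -0.004, 0.064]
force: [-0.2, 0.9, -0.2]
grip_width: 0.0938
t 53.0 grasp now [0.4199 0.053  0.185 ] turn [ 0.001 -0.003  0.004] shift now-axes [-0.16 11.52  0.  ] target-axes [-1.100e-01  1.152e+01 -1.000e-02] width 0.0938 F [-0.2  0.9 -0.2]
  ik [-0.52  0.84  1.84  1.01  1.76 -1.18] low 0.025 now [-0.5   0.57  1.9   1.07  1.85 -0.99]
top b 123 ztop 0.089 rect [419.7  45.4] [62.2 61.6] 4.5
```

```bash
python3 -m inch '[0,4,0,0,0,0,1,0,4,0,0,0,0,1,0,2,0,0,0,0,1,0,1.2,0,0,0,0,1,0,0.8,0,0,0,0,1,0,0,0,0,0,0,1,0,0,0,0,0,0,0.5,0,0,0,0,0,0,0.5,0,0,0,0,0,0,0.5,0,0,0,0,0,0,0.5,0,0,0,0,0,0,0.5,0,0,0,0,0,0,0.5]' 25
python3 -m inch '[0,-1,0,0,0,0,0.5,0,-2,0,0,0,0,0.5,0,-4,0,0,0,0,0.5,0,-5,0,0,0,0,0.5,0,-5,0,0,0,0,0.5,0,-4,0,0,0,0,0.5,0,0,0,0,0,0,0.5]'
python3 plan.py .6305 -.0695 .17 -8 0
```

```text
time_s: 54.62
ee_pos: [0.4197, 0.0638, 0.0631]
eef_rot: [-1.641, -0.005, 0.065]
force: [-1.5, -0.5, 4.2]
grip_width: 0.062
time_s: 55.5
ee_pos: [0.4176, 0.0787, 0.2745]
eef_rot: [-1.644, -0.01, 0.065]
force: [-0.2, -0.1, -0.1]
grip_width: 0.0617
t 55.5 grasp now [0.4189 0.0598 0.2759] turn [-2.387  0.06  -1.943] shift now-axes [ 22.03  11.85 -15.74] target-axes [-11.71 -10.45  25.04] width 0.0617 F [-0.2 -0.1 -0.1]
  ik [-0.19  0.53  2.14  3.09  1.1   1.59] low 0.128 now [-0.49  0.38  1.89  1.13  1.93 -0.81]
```

```bash
python3 -m inch '[3.2,-0.2,-2.6,0,0,0,0.5,3.2,-0.2,-2.6,0,0,0,0.5,3.2,-0.2,-2.6,0,0,0,0.5,3.2,-0.2,-2.6,0,0,0,0.5,3.2,-0.2,-2.6,0,0,0,0.5,0,0,0,0,0.174,0.012,0.5,0,0,0,0,0.174,0.012,0.5,0,0,0,0,0.174,0.012,0.5,0,0,0,0,0.174,0.012,0.5,0,0,0,0,0.174,0.012,0.5,0,0,0,0,0.174,0.012,0.5,0,0,0,0,0.174,0.012,0.5,0,0,0,0,0.174,0.012,0.5,0,0,0,0,0.174,0.012,0.5,0,0,0,0,0.174,0.012,0.5,0,0,0,0,0,0,0.5]'
python3 -m inch '[0,0,0,0,0,0.174,0.5,0,0,0,0,0,0.174,0.5,0,0,0,0,0,0.174,0.5,0,0,0,0,0,0.174,0.5,0,0,0,0,0,0.174,0.5,0,0,0,0,0,0.174,0.5,0,0,0,0,0,0.174,0.5,0,0,0,0,0,0.174,0.5,0,0,0,0,0,0.174,0.5,0,0,0,0,0,0.174,0.5,0,0,0,0,0,0.174,0.5,0,0,0,0,0,0.174,0.5,0,0,0,0,0,0.174,0.5,0,0,0,0,0,0.174,0.5,0,0,0,0,0,0.174,0.5,0,0,0,0,0,0.174,0.5,0,0,0,0,0,0.174,0.5,0,0,0,0,0,0.174,0.5,0,0,0,0,0,0,0.5]'
python3 plan.py .6305 -.0695 .17 -8 0
```

```text
time_s: 57.5
ee_pos: [0.5888, -0.0392, 0.2967]
eef_rot: [-1.616, -0.007, -1.574]
force: [0.6, -0.2, -1.0]
grip_width: 0.0619
time_s: 59.88
ee_pos: [0.5891, -0.041, 0.2971]
eef_rot: [1.616, 0.019, 1.568]
force: [0.2, -0.0, 0.0]
grip_width: 0.0623
t 59.9 grasp now [ 0.5701 -0.041   0.2979] turn [-0.044 -0.136  0.022] shift now-axes [ -2.85 -12.48   6.6 ] target-axes [ -2.24 -12.71   6.4 ] width 0.0623 F [ 0.2 -0.   0. ]
  ik [-0.19  0.53  2.14  3.09  1.1   1.59] low 0.128 now [-0.24  0.05  2.28  2.79  0.74  1.81]
```

```bash
python3 -m inch '[0,0,0,-0.044,-0.136,0.022,0.5,-1.1,0,3.2,0,0,0,0.5,-1.1,0,3.2,0,0,0,0.5,0,-4,0,0,0,0,0.5,0,-4,0,0,0,0,0.5,0,-4,0,0,0,0,0.5,0,-0.7,0,0,0,0,0.5,0,0,0,0,0,0,0.5]'
python3 plan.py .6305 -.0695 .057 -8 0; python3 cup.py b .14 .35 .55 .72;  python3 cup.py b .08 .13 .55 .72
```

```text
time_s: 60.88
ee_pos: [0.6514, -0.0686, 0.1729]
eef_rot: [1.574, 0.003, 1.47]
force: [1.1, -0.2, -0.7]
grip_width: 0.0616
t 60.9 grasp now [ 0.6325 -0.0667  0.1729] turn [-0.003 -0.038  0.003] shift now-axes [ -0.34 -11.59  -0.13] target-axes [ -0.38 -11.59  -0.16] width 0.0616 F [ 1.1 -0.2 -0.7]
  ik [-0.19  0.85  2.06  3.09  1.34  1.58] low 0.015 now [-0.2   0.52  2.14  3.03  1.09  1.62]
scene b 472 ztop 0.234 rect [638.6 -70.2] [49.7 52.1] 83.8
scene b 135 ztop 0.204 rect [646.4 -85.7] [82.3 43.8] 36.7
top b 563 ztop 0.236 rect [636.2 -67.4] [51.9 50.2] 84.3
scene b 449 ztop 0.112 rect [ 628.7 -180.4] [49.4 50.8] 81.4
scene b 613 ztop 0.112 rect [ 636.9 -306.7] [50.2 51.8] 80.5
top b 408 ztop 0.114 rect [ 634.2 -304. ] [51.8 49.8] 80.2
top b 385 ztop 0.114 rect [ 625.9 -177.1] [52.2 49.9] 84.0
```

The b1 blue has been knocked by about 17 mm (the announced disturbance). It is still on its peg and upright. I'll finish this placement and then look at it.

```bash
python3 -m inch '[-0.15,-3,0,0,0,0,0.5,-0.15,-3,0,0,0,0,0.5,0,-2,0,0,0,0,0.5,0,-1.5,0,0,0,0,0.5,0,-1,0,0,0,0,0.5,0,-0.6,0,0,0,0,0.5,0,-0.3,0,0,0,0,0.5,0,0,0,0,0,0,0.5]'
python3 plan.py .6305 -.0695 .057 -8 0;  python3 cup.py b .08 .2 .55 .72
```

```text
time_s: 62.08
ee_pos: [0.6506, -0.0716, 0.0588]
eef_rot: [1.574, 0.001, 1.469]
force: [-0.3, 0.3, -1.2]
grip_width: 0.0617
t 62.1 grasp now [ 0.6317 -0.0696  0.0588] turn [-0.003 -0.038  0.001] shift now-axes [-0.07 -0.18 -0.12] target-axes [-0.07 -0.18 -0.12] width 0.0617 F [-0.3  0.3 -1.2]
  ik [-0.19  0.85  2.06  3.09  1.34  1.58] low 0.015 now [-0.21  0.84  2.06  3.03  1.33  1.6 ]
scene b 432 ztop 0.120 rect [638.2 -73.7] [49.4 50.7] 84.2
scene b 158 ztop 0.090 rect [648.5 -88.4] [82.3 45. ] 40.4
scene b 588 ztop 0.111 rect [ 628.6 -180.2] [50.7 52.1] 83.4
scene b 590 ztop 0.112 rect [ 637.  -306.6] [50.5 50.8] 80.3
top b 426 ztop 0.122 rect [634.4 -70.5] [52.2 49.5] 85.2
top b 403 ztop 0.114 rect [ 634.5 -303.2] [51.4 49. ] 79.7
top b 391 ztop 0.114 rect [ 625.1 -177.3] [52.1 48.8] 82.4
```

```bash
python3 -m inch '[0,-0.3,0,0,0,0,0.5,0,0,0,0,0,0,0.5,0,0,0,0,0,0,0.82,0,0,0,0,0,0,0.82,0,0,0,0,0,0,0.82,0,0,0,0,0,0,0.82,0,1,0,0,0,0,0.85,0,2,0,0,0,0,0.85,0,4,0,0,0,0,0.85,0,5,0,0,0,0,0.85,0,5,0,0,0,0,1,0,4,0,0,0,0,1,0,0,0,0,0,0,1]'
python3 cup.py b .08 .2 .55 .72; python3 cup.py y .02 .2 .25 .45 -.55 -.3
python3 - <<'E'
from h import *
im,P=cloud("scene"); cv2.imwrite("pics/s6.png",cv2.resize(im[180:420,60:420],None,fx=2,fy=2)[...,::-1])
E
```

```text
time_s: 63.8
ee_pos: [0.6512, -0.0714, 0.2701]
eef_rot: [1.568, 0.002, 1.469]
force: [-0.4, -0.5, -0.3]
grip_width: 0.0942
scene b 397 ztop 0.112 rect [633.7 -71.8] [50.  50.2] 84.0
scene b 446 ztop 0.112 rect [ 629.4 -180.2] [49.1 50.5] 83.0
scene b 592 ztop 0.112 rect [ 636.6 -307.1] [49.5 51.8] 80.2
top b 381 ztop 0.114 rect [630.4 -69.5] [52.  48.8] 84.2
top b 400 ztop 0.114 rect [ 633.7 -303.5] [51.9 49.1] 81.3
top b 374 ztop 0.114 rect [ 625.4 -177.2] [52.4 49. ] 83.6
scene y 1092 ztop 0.078 rect [ 344.7 -430.8] [63.9 63.1] 37.1
top y 356 ztop 0.080 rect [ 344.  -429.1] [62.  64.1] 36.2
```

View pics/s6.png

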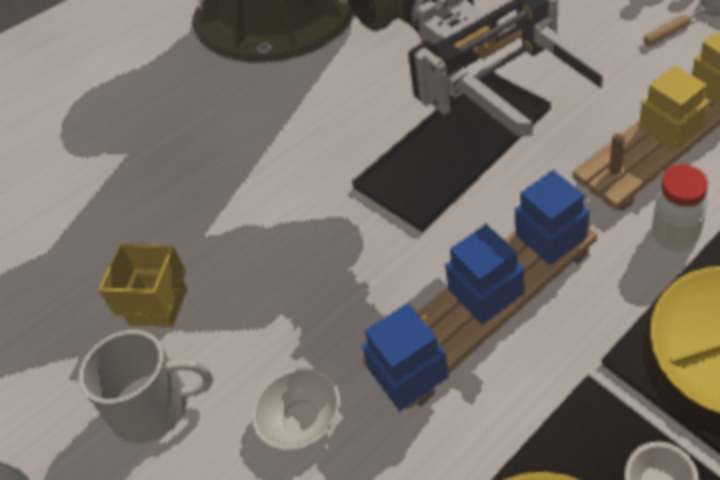

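The parked yellow (142,285) is intact, and three blues hang. The b1 tumbler sits about 19 mm off its peg axis against a 24 mm limit. The arm is already posed for it, so I'll recentre it now.

```bash
python3 plan.py .635 -.3045 .20 -10 0
python3 -m inch '[-4.6,0,-0.5,0,0.05,0,1,-4.6,0,-0.5,0,0,0,1,-4.6,0,-0.5,0,0,0,1,-4.6,0,-0.5,0,0,0,1,-4.6,0,-0.5,0,0,0,1,0,0,0,0,0,0,1]'; python3 plan.py .635 -.3045 .07 -10 0
```

```text
t 64.0 grasp now [ 0.6321 -0.0695  0.2642] turn [-0.006 -0.072  0.001] shift now-axes [-23.48  -6.41   2.71] target-axes [-23.23  -6.4    4.37] width 0.0941 F [ 0.1  0.1 -0.7]
  ik [-0.67  0.56  1.93  2.54  1.01  1.92] low 0.140 now [-0.21  0.28  2.14  3.    0.85  1.66]
time_s: 64.8
ee_pos: [0.6112, -0.3024, 0.2644]
eef_rot: [1.576, -0.001, 1.515]
force: [0.8, 1.3, -0.7]
grip_width: 0.094
t 64.8 grasp now [ 0.5923 -0.3013  0.2645] turn [-0.005 -0.119 -0.   ] shift now-axes [ -0.32 -19.42   4.36] target-axes [  0.2  -19.44   4.28] width 0.094 F [ 0.8  1.3 -0.7]
  ik [-0.67  0.87  1.86  2.61  1.21  1.78] low 0.017 now [-0.78  0.39  1.98  2.24  1.02  2.15]
```

```bash
python3 -m inch '[0,0,0,0,-0.119,0,1,0.2,0,4.3,0,0,0,1,0,-4,0,0,0,0,1,0,-4,0,0,0,0,1,0,-4,0,0,0,0,1,0,0,0,0,0,0,1]' >/dev/null;  python3 plan.py .635 -.3045 .072 -10 0
```

```text
t 65.5 grasp now [ 0.6351 -0.3001  0.1416] turn [-0.01  -0.004 -0.002] shift now-axes [-0.45 -6.94  0.13] target-axes [-0.44 -6.94  0.07] width 0.0943 F [-0.2 -1.1  0.9]
  ik [-0.67  0.86  1.86  2.61  1.21  1.78] low 0.019 now [-0.67  0.69  1.92  2.58  1.09  1.85]
```

```bash
python3 -m inch '[-0.4,-3,0,0,0,0,1,0,-2,0,0,0,0,1,0,-1.4,0,0,0,0,1,0,-0.5,0,0,0,0,1,0,0,0,0,0,0,1,0,0,0,0,0,0,0.5,0,0,0,0,0,0,0.5,0,0,0,0,0,0,0.5,0,0,0,0,0,0,0.5,0,0,0,0,0,0,0.5,0,0,0,0,0,0,0.5]' 20
python3 -m inch '[0,0.5,0,0,0,0,0.5,0,0.3,0,0,0,0,0.5,0.4,0,-0.4,0,0,0,0.5,0.5,0,-0.5,0,0,0,0.5,0.4,0,-0.5,0,0,0,0.5,0,-0.4,0,0,0,0,0.5,0,-0.2,0,0,0,0,0.5,0,0,0,0,0,0,0.5]'
python3 cup.py b .08 .2 .55 .72
```

```text
time_s: 66.92
ee_pos: [0.6535, -0.308, 0.0768]
eef_rot: [1.574, 0.001, 1.401]
force: [-0.2, 5.7, 1.9]
grip_width: 0.0617
time_s: 67.92
ee_pos: [0.6418, -0.2937, 0.0784]
eef_rot: [1.574, 0.001, 1.4]
force: [0.1, 0.3, -0.7]
grip_width: 0.062
scene b 397 ztop 0.112 rect [633.5 -71.8] [49.7 50.5] 85.4
scene b 499 ztop 0.112 rect [ 628.3 -180. ] [49.9 52. ] 83.1
scene b 735 ztop 0.113 rect [ 624.8 -292.9] [49.8 52.7] 79.0
top b 376 ztop 0.114 rect [630.  -69.4] [51.9 48.7] 83.7
top b 382 ztop 0.114 rect [ 626.3 -177.3] [52.1 49.6] 83.3
top b 397 ztop 0.116 rect [ 622.6 -289.8] [52.2 49.2] 82.1
```

Recentred. Release, go up, then un-roll toward the parked yellow.

```bash
python3 -m inch '[0,0,0,0,0,0,0.82,0,0,0,0,0,0,0.82,0,0,0,0,0,0,0.82,0,0,0,0,0,0,0.82,0,1,0,0,0,0,0.82,0,2,0,0,0,0,0.82,0,4,0,0,0,0,0.82,0,5,0,0,0,0,0.82,0,5,0,0,0,0,1,0,4,0,0,0,0,1,0,0,0,0,0,0,1]'
python3 cup.py b .08 .2 .55 .72; python3 plan.py .344 -.43 .066 -53 1 
python3 -m inch '[0,0,0,0,0,-0.174,1,0,0,0,0,0,-0.174,1,0,0,0,0,0,-0.174,1,0,0,0,0,0,-0.174,1,0,0,0,0,0,-0.174,1,0,0,0,0,0,-0.174,1,0,0,0,0,0,-0.174,1,0,0,0,0,0,-0.174,1,0,0,0,0,0,-0.174,1,0,0,0,0,0,-0.174,1,0,0,0,0,0,-0.174,1,0,0,0,0,0,-0.174,1,0,0,0,0,0,-0.174,1,0,0,0,0,0,-0.174,1,0,0,0,0,0,-0.174,1,0,0,0,0,0,-0.174,1,0,0,0,0,0,-0.174,1,0,0,0,0,0,-0.174,1,0,0,0,0,0,0,1]' >/dev/null
python3 plan.py .344 -.43 .066 -53 1; python3 cup.py y .02 .2 .25 .45 -.55 -.3
```

```text
time_s: 69.4
ee_pos: [0.6425, -0.2934, 0.2934]
eef_rot: [1.568, 0.004, 1.4]
force: [-0.3, 0.5, 0.3]
grip_width: 0.0941
scene b 395 ztop 0.112 rect [632.9 -72.4] [50.4 51.3] 81.6
scene b 467 ztop 0.112 rect [ 629.4 -179.9] [50.  50.8] 81.9
scene b 561 ztop 0.112 rect [ 625.5 -293.1] [50.3 50.6] 81.0
top b 376 ztop 0.114 rect [630.6 -69.4] [52.2 49.4] 83.4
top b 387 ztop 0.114 rect [ 625.8 -177.3] [52.2 49.6] 83.5
top b 271 ztop 0.114 rect [ 621.1 -295.9] [39.6 49.2] 80.0
t 69.5 grasp now [ 0.6235 -0.29    0.289 ] turn [ 1.155 -0.004 -2.919] shift now-axes [-19.82 -22.4  -25.61] target-axes [32.05 22.29 -5.13] width 0.0942 F [ 0.3  0.5 -0.2]
  ik [-0.99  0.8   2.27  3.07  1.5  -1.57] low 0.025 now [-0.66  0.35  1.96  2.47  0.86  2.05]
t 71.9 grasp now [ 0.6237 -0.2901  0.2871] turn [ 0.009  0.754 -0.008] shift now-axes [ 20.08  22.03 -25.57] target-axes [32.05 22.1  -5.15] width 0.0936 F [ 1.  -0.2 -0. ]
  ik [-0.99  0.8   2.27  3.07  1.5  -1.57] low 0.025 now [-0.66  0.35  1.96  2.47  0.86 -1.08]
scene y 952 ztop 0.078 rect [ 344.9 -430.5] [63.7 63.3] 36.9
top y 340 ztop 0.080 rect [ 343.3 -428.6] [62.7 61.7] 38.6
```

```bash
python3 -m inch '[0,0,0,0,0.151,0,1,0,0,0,0,0.151,0,1,0,0,0,0,0.151,0,1,0,0,0,0,0.151,0,1,0,0,0,0,0.151,0,1,4.58,0,-0.73,0,0,0,1,4.58,0,-0.73,0,0,0,1,4.58,0,-0.73,0,0,0,1,4.58,0,-0.73,0,0,0,1,4.58,0,-0.73,0,0,0,1,4.58,0,-0.73,0,0,0,1,4.58,0,-0.73,0,0,0,1,0,4,0,0,0,0,1,0,4,0,0,0,0,1,0,0,0,0,0,0,1]' >/dev/null
python3 plan.py .344 -.4295 .062 -53 1;python3 cup.py y .02 .2 .25 .45 -.55 -.3
```

```text
t 73.8 grasp now [ 0.3667 -0.4671  0.2068] turn [-0.005  0.12  -0.015] shift now-axes [-0.53 14.47 -4.39] target-axes [-0.23 14.49 -4.36] width 0.0941 F [0.4 0.1 0.2]
  ik [-0.99  0.82  2.26  3.07  1.51 -1.57] low 0.021 now [-1.09  0.38  2.25  2.82  1.08 -1.4 ]
scene y 1091 ztop 0.077 rect [ 344.8 -430.7] [63.7 63.6] 37.9
top y 141 ztop 0.077 rect [ 341.4 -456.8] [25.1 48.3] 84.9
```

```bash
python3 -m inch '[0,0,0,0,0.12,-0.015,1,-0.23,0,-4.36,0,0,0,1,0,0,0,0,0,0,1,0,4,0,0,0,0,1,0,3,0,0,0,0,1,0,0,0,0,0,0,1]' >/dev/null
python3 plan.py .344 -.4295 .062 -53 1
```

```text
t 74.7 grasp now [ 0.3451 -0.4311  0.1391] turn [-0.011  0.001  0.002] shift now-axes [-0.03  7.73 -0.28] target-axes [-0.01  7.73 -0.19] width 0.0941 F [0.4 1.  0.6]
  ik [-0.99  0.82  2.26  3.07  1.51 -1.57] low 0.021 now [-0.99  0.56  2.33  3.07  1.33 -1.55]
```

```bash
python3 -m inch '[0,3,0,0,0,0,1,0,2.5,0,0,0,0,1,0,1.3,0,0,0,0,1,0,0.7,0,0,0,0,1,0,0,0,0,0,0,1,0,0,0,0,0,0,0.5,0,0,0,0,0,0,0.5,0,0,0,0,0,0,0.5,0,0,0,0,0,0,0.5,0,0,0,0,0,0,0.5,0,0,0,0,0,0,0.5]' 25
python3 -m inch '[0,-1,0,0,0,0,0.5,0,-2,0,0,0,0,0.5,0,-4,0,0,0,0,0.5,0,-5,0,0,0,0,0.5,0,-5,0,0,0,0,0.5,0,-5,0,0,0,0,0.5,0,0,0,0,0,0,0.5]'
python3 plan.py .625 .061 .29 5 1
```

```text
time_s: 76.08
ee_pos: [0.3565, -0.4466, 0.0651]
eef_rot: [-1.558, -0.003, -2.495]
force: [-0.3, 1.1, 3.2]
grip_width: 0.0619
time_s: 76.95
ee_pos: [0.3553, -0.4437, 0.2902]
eef_rot: [-1.551, -0.004, -2.495]
force: [-0.1, 0.3, -1.7]
grip_width: 0.0617
t 77.0 grasp now [ 0.3439 -0.4285  0.2898] turn [-0.016 -1.012  0.014] shift now-axes [-53.54  -0.65 -23.03] target-axes [-4.793e+01  2.000e-02  3.317e+01] width 0.0617 F [-0.1  0.3 -1.7]
  ik [ 0.01  0.21  2.15  3.03  0.79 -1.49] low 0.244 now [-0.99  0.06  2.35  3.05  0.86 -1.51]
```

```bash
python3 -m inch '[-4.5,0,-1.9,0,0,0,0.5,-4.5,0,-1.9,0,0,0,0.5,-4.5,0,-1.9,0,0,0,0.5,-4.5,0,-1.9,0,0,0,0.5,-4.5,0,-1.9,0,0,0,0.5,-4.5,0,-1.9,0,0,0,0.5,0,0,0,0,-0.169,0,0.5,0,0,0,0,-0.169,0,0.5,0,0,0,0,-0.169,0,0.5,0,0,0,0,-0.169,0,0.5,0,0,0,0,-0.169,0,0.5,0,0,0,0,-0.169,0,0.5,0,0,0,0,0,0,0.5]' >/dev/null
python3 plan.py .625 .061 .27 5 1
python3 -m inch '[0,0,0,0,0,0.174,0.5,0,0,0,0,0,0.174,0.5,0,0,0,0,0,0.174,0.5,0,0,0,0,0,0.174,0.5,0,0,0,0,0,0.174,0.5,0,0,0,0,0,0.174,0.5,0,0,0,0,0,0.174,0.5,0,0,0,0,0,0.174,0.5,0,0,0,0,0,0.174,0.5,0,0,0,0,0,0.174,0.5,0,0,0,0,0,0.174,0.5,0,0,0,0,0,0.174,0.5,0,0,0,0,0,0.174,0.5,0,0,0,0,0,0.174,0.5,0,0,0,0,0,0.174,0.5,0,0,0,0,0,0.174,0.5,0,0,0,0,0,0.174,0.5,0,0,0,0,0,0.174,0.5,0,0,0,0,0,0,0.5]'
python3 plan.py .625 .061 .27 5 0
```

```text
t 78.6 grasp now [ 0.4899 -0.1923  0.2925] turn [-0.045 -0.255  0.027] shift now-axes [-27.76   2.2    8.91] target-axes [-24.54   2.35  15.73] width 0.0622 F [-0.1 -0.9 -1.2]
  ik [ 0.01  0.26  2.16  3.03  0.85 -1.5 ] low 0.225 now [-0.68  0.05  2.38  2.52  1.01 -1.2 ]
time_s: 80.95
ee_pos: [0.5092, -0.1935, 0.2942]
eef_rot: [1.521, 0.031, 1.402]
force: [0.1, -0.7, -0.5]
grip_width: 0.0615
t 81.0 grasp now [ 0.4905 -0.1903  0.2933] turn [0.046 0.255 0.037] shift now-axes [27.57 -2.02  8.9 ] target-axes [24.34 -2.42 15.65] width 0.0615 F [ 0.1 -0.7 -0.5]
  ik [0.01 0.26 2.16 3.03 0.85 1.64] low 0.225 now [-0.68  0.05  2.38  2.52  1.01  1.93]
```

```bash
python3 -m inch '[0,0,0,0.023,0.128,0.018,0.5,0,0,0,0.023,0.128,0.018,0.5,4.05,0,2.6,0,0,0,0.5,4.05,0,2.6,0,0,0,0.5,4.05,0,2.6,0,0,0,0.5,4.05,0,2.6,0,0,0,0.5,4.05,0,2.6,0,0,0,0.5,4.05,0,2.6,0,0,0,0.5,0,-4,0,0,0,0,0.5,0,-4,0,0,0,0,0.5,0,-4,0,0,0,0,0.5,0,0,0,0,0,0,0.5]'
python3 plan.py .625 .061 .053 5 0; python3 cup.py y .08 .3 .55 .72
```

```text
time_s: 82.45
ee_pos: [0.6418, 0.0622, 0.1705]
eef_rot: [1.578, 0.005, 1.66]
force: [-0.4, 0.2, -0.4]
grip_width: 0.0618
t 82.5 grasp now [0.6229 0.0605 0.1706] turn [-0.007 -0.002  0.005] shift now-axes [  0.08 -11.75   0.3 ] target-axes [  0.02 -11.75   0.21] width 0.0618 F [-0.4  0.2 -0.4]
  ik [0.01 0.86 2.07 3.06 1.36 1.59] low 0.011 now [0.   0.51 2.16 3.05 1.1  1.61]
scene y 473 ztop 0.112 rect [641.9 279.7] [53.5 53.8] 81.4
scene y 1619 ztop 0.235 rect [620.1  58.1] [52.1 53. ] 5.5
top y 564 ztop 0.241 rect [619.8  59.6] [51.1 51.7] 5.1
top y 383 ztop 0.114 rect [639.7 280.7] [50.8 49.8] 80.1
top y 397 ztop 0.113 rect [634.5 170.2] [51.8 50.7] 86.7
```

Peg a1 puts the wrist over the tray rim, so I'll tip the nose down 3° to keep clearance while lowering.

```bash
python3 -m inch '[0.1,0,0.4,0.05,0,0,0.5,0,-3,0,0,0,0,0.5,0,-3,0,0,0,0,0.5,0,-2,0,0,0,0,0.5,0,-1.3,0,0,0,0,0.5,0,-0.8,0,0,0,0,0.5,0,-0.5,0,0,0,0,0.5,0,0,0,0,0,0,0.5]'
python3 plan.py .626 .061 .055 5 0 3; python3 cup.py y .08 .3 .55 .72
```

```text
time_s: 83.55
ee_pos: [0.6415, 0.0627, 0.0689]
eef_rot: [1.62, 0.002, 1.661]
force: [-0.6, 0.0, -0.1]
grip_width: 0.062
t 83.5 grasp now [0.6226 0.061  0.0699] turn [ 0.003 -0.003  0.002] shift now-axes [-0.04 -1.47  0.42] target-axes [-0.04 -1.47  0.42] width 0.062 F [-0.6  0.  -0.1]
  ik [0.01 0.81 2.09 3.06 1.28 1.59] low 0.026 now [0.   0.77 2.11 3.05 1.26 1.59]
scene y 465 ztop 0.112 rect [641.5 279.2] [50.8 51.7] 80.7
scene y 532 ztop 0.112 rect [635.8 168.8] [55.4 52.8] 87.3
scene y 842 ztop 0.136 rect [622.9  59.6] [50.6 55. ] 4.5
top y 379 ztop 0.114 rect [639.6 280.4] [49.7 48.9] 81.3
top y 404 ztop 0.114 rect [634.1 169.8] [51.5 49.4] 86.2
top y 488 ztop 0.138 rect [621.8  60.3] [51.6 51.6] 5.9
```

```bash
python3 -m inch '[0,-0.8,0.3,0,0,0,0.5,0,-0.8,0,0,0,0,0.5,0,-0.3,0,0,0,0,0.5,0,0,0,0,0,0,0.5,0,0,0,0,0,0,0.82,0,0,0,0,0,0,0.82,0,0,0,0,0,0,0.82,0,0,0,0,0,0,0.82,0,1,0,0,0,0,0.82,0,2,0,0,0,0,0.82,0,4,0,0,0,0,0.85,0,5,0,0,0,0,0.85,0,5,0,0,0,0,1,0,5,0,0,0,0,1,0,0,0,0,0,0,1,0,0,0,0,0,0,1]'
python3 cup.py y .08 .3 .55 .72;python3 cup.py b .08 .3 .55 .72
python3 - <<'E'
from h import *
im,P=cloud("scene"); cv2.imwrite("pics/s7.png",im[...,::-1])
E
```

```text
time_s: 85.65
ee_pos: [0.6538, 0.0643, 0.269]
eef_rot: [1.621, 0.002, 1.662]
force: [-0.5, -0.5, -0.6]
grip_width: 0.0941
scene y 470 ztop 0.112 rect [642.7 279.4] [53.2 52.1] 83.7
scene y 522 ztop 0.112 rect [636.4 169.1] [55.1 51.9] 87.4
scene y 541 ztop 0.111 rect [623.2  58.5] [52.  54.5] 8.0
top y 388 ztop 0.113 rect [639.7 280.3] [50.  49.5] 81.4
top y 410 ztop 0.114 rect [634.7 170.4] [52.5 50.6] 85.2
top y 401 ztop 0.114 rect [621.5  59.9] [51.8 51.6] 4.2
scene b 392 ztop 0.112 rect [633.8 -72.4] [49.8 51.1] 82.9
scene b 544 ztop 0.112 rect [ 629.2 -180.5] [50.8 50.9] 82.3
scene b 40 ztop 0.084 rect [ 656.6 -174.5] [42.9  6.9] 84.9
scene b 581 ztop 0.112 rect [ 624.5 -292.9] [51.  52.1] 81.1
top b 380 ztop 0.114 rect [630.6 -69.5] [51.8 50.1] 82.6
top b 391 ztop 0.114 rect [ 626.  -177.6] [52.6 48.5] 82.2
top b 402 ztop 0.114 rect [ 622.2 -290.2] [51.8 49.8] 80.1
```

View pics/s7.png

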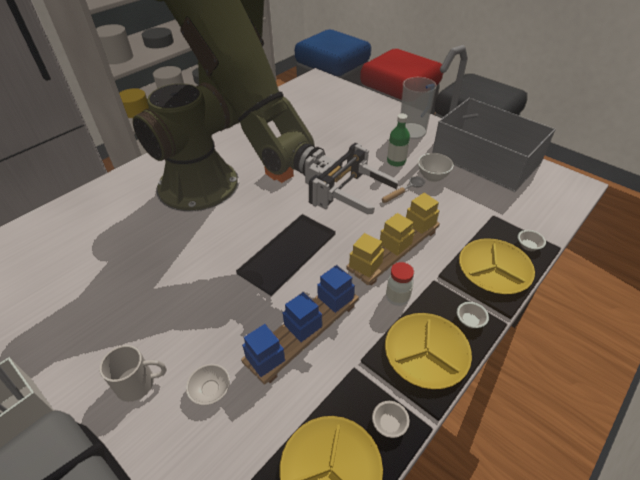

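All six tumblers hang in place, the tray is empty, and the gripper is clear. Handing in.

```bash
python3 -c "
from station import ctrl
print(ctrl.hand_in())"
```

```text
the job is handed in; nothing more can be done
None
```

I took the four tumblers apart and hung each one upside down on its own peg, then handed the job in at about 86 s. The hand-in reports no verdict. Yellow ones are on rack_a pegs 1 and 2, and blue ones are on rack_b pegs 1 and 3.

**Last checks (top and scene cameras):**
- All six closed ends read 0.111–0.114 m, where 0.110 is expected and 0.102–0.118 is allowed. All sit within about 5 mm of where I estimated the peg axes to be.
- The two tumblers already hanging read within about 1–2 mm of where they started.
- The tray is empty, the gripper is open and clear, and in the last picture the listed kitchen things look to be where they were.

**What went wrong or differently:**
- **Knocked tumbler:** the blue tumbler on rack_b peg 1 was found about 19 mm off its peg partway through. I took this for the announced knock. I re-gripped and recentred it, and it now reads about 1–4 mm off.
- **Orange look-alike:** it was tipped over and pushed aside, probably by the arm's wrist as I backed away from the first placing. It is not in the list of things that must not move. I have no contact-force reading for that moment. After that I backed away upward only.
- **Camera disagreement:** the two cameras differ by 2–4 mm on tumbler positions, well inside the 24 mm limit.

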